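# Fit a rotor in the bench centrifuge

## Task

Get the small bench centrifuge ready to run: first take the timer off its lid and lay it face up on the bench top, then press the release key and keep clear so that the lid springs fully open by itself. Pick up the round tube rotor (the one with eight tube holes, not the strip rotor), turn it so that its keyway meets the key on the spindle and lower it fully home, and only then touch the lid: close it until it latches. Leave the strip rotor, the measuring cylinder, the flask and the dropper bottle standing where they are.

Things in the scene. Friction and masses are not known exactly. Their poses are not given: they have to be found in the camera images.
- centrifuge: low white bench centrifuge, 236 (x) x 192 (y) x 100 mm to its flat deck; fixed to the bench. Origin under the spindle axis at bench height; its front (release key and display) looks to its -x, its lid hinge is at its +x side. Round bowl in the deck, 99 mm across, floor 60 mm above the bench. The body reaches from x = -138 mm to x = +98 mm and y = -96 to +96 mm in its frame
- lid: flat grey lid with a round clear window, 158 (x) x 160 (y) x 31 mm, hollow below. Origin on the hinge axis (78 mm behind the spindle axis, 100 mm above the bench, along the centrifuge's y); shut, its axes are those of the centrifuge, it reaches from 150 mm in front of the hinge axis to 8 mm behind it, and its flat top is 131 mm above the bench. When it stands open its outer face looks away from the front and it can be pushed shut from behind
- lid_front (a point): middle of the front top edge of the lid: 150 mm from the hinge axis along the lid and 31 mm above it; moves with the lid
- lid_hinge (a joint): lid angle in rad: 0 shut (it rests at about 0.007 when latched), 1.65 fully open (just past upright). Once released, a spring with a damper swings it open in about 1.2 s and holds it open; it needs 2 to 3 N at its front edge to swing it shut and about 5 N over the last 13 mm, where the latch gives and then catches at about 0; it can be pushed 4 mm below shut. If the latch has not caught, the lid springs open again
- release (a joint): how far the release key is pressed, in m: 0 at rest, 0.0075 fully down; springs back. Pressed 5 to 6 mm (3 to 4 N) it lets the lid go
- release_pad (a point): centre of the top face of the release key, a ribbed grey pad of 26 (x) x 40 (y) mm standing 12 mm above the front deck, on the centre line 108 mm in front of the spindle axis and 36 mm in front of the shut lid; press it straight down, 7.5 mm travel
- hub (a point): centre of the spindle's seat, the flange on which the rotor rests, 66 mm above the bench, on the spindle axis; its x axis points along the key. The shaft is 18 mm thick and rises 52 mm above the seat, the last 8 mm a cone; the key is a rib 5 mm wide along the shaft, from the seat to 34 mm above it, reaching 14.5 mm from the axis
- spindle (a joint): turn of the spindle in rad about the vertical: 0 when the key points along the centrifuge's +x (away from its front); turns with slight friction (0.04 N m)
- rotor: round aluminium tube rotor, 84 mm across, with eight dark tube holes; origin at the centre of its underside. Disc rim 14 mm high, sloping up to 25 mm at the collar; the central collar, 39 mm across, rises to 50 mm and is gripped round its outside above the disc. The collar has a bore of 21 mm right through, with one keyway 8 mm wide reaching 16.8 mm from the axis along the rotor's +x axis; a dark rib on the disc marks the keyway's side. About 0.24 kg
- strip_rotor: bystander: the strip rotor, the same collar between two straight 86 mm bars with small dots, 86 x 83 x 50 mm; origin at the centre of its underside
- timer: white countdown timer lying on its back on the lid, 70 (x) x 62 (y) x 13 mm, display up; origin at the centre of its underside. There is free bench for it to the right (-y) of the centrifuge, between the two rotors and the measuring cylinder; further right, beyond y = -0.2 m and x = 0.5 m, a black document folder lies flat on the bench (a bystander that is not listed)
- measuring_cylinder: bystander: glass measuring cylinder on a blue foot, 57 mm across, 196 mm tall; origin at the centre of its underside
- dropper_bottle: bystander: brown dropper bottle, 36 mm across, 97 mm tall; origin at the centre of its underside
- flask: bystander: conical flask with a stopper, 60 mm across its foot, 108 mm tall; origin at the centre of its underside
There are look-alikes about, which are no part of the job. What is shaped like the rotor but orange is not meant.

How it is judged:
On the way, in this order (a step that is already met when the one before it is completed fails the run):
1. the timer lies face up on the bench top, the lid still shut (height (world z) of timer below 0.02 m and angle between timer's own z axis and vertical below 0.1 rad and value of joint lid_hinge below 0.05 rad), for 0.1 s.
2. the release key is pressed (value of joint release above 0.004 m).
3. the lid has sprung fully open (value of joint lid_hinge above 1.55 rad), for 0.2 s.
4. the tube rotor is fully home on the keyed spindle, with the lid open (distance between rotor and hub below 0.004 m and angle between the x axis of rotor and the x axis of hub, either way round below 0.3 rad and value of joint lid_hinge above 1.3 rad), for 0.2 s.
At the end, for the whole second after the job is handed in: The lid is shut and latched (within 0.03 rad of shut, against its spring), the tube rotor sits on the spindle with its origin within 4 mm of the seat and level, and the timer lies face up and still on the bench top (value of joint lid_hinge below 0.03 rad and distance between rotor and hub below 0.004 m and angle between rotor's own z axis and vertical below 0.08 rad and height (world z) of timer below 0.02 m and angle between timer's own z axis and vertical below 0.1 rad and linear speed of each of timer, rotor below 0.02 m/s); the robot touches nothing.
It fails at once if the robot touches the lid (over 1 N) after it is let go and before the tube rotor is on the spindle (value of joint lid_hinge above 0.06 rad and horizontal distance between rotor and hub above 0.03 m and contact force between any of the fingers, the arm and lid above 1 N).
It fails at once if the timer is tipped over or dropped on edge (angle between timer's own z axis and vertical above 0.9 rad).
It fails at once if a bystander is moved more than 3 cm or tipped (distance of any of strip_rotor, measuring_cylinder, dropper_bottle, flask from where it was at the start of the episode above 0.03 m or angle between any of measuring_cylinder, dropper_bottle, flask, strip_rotor's own z axis and vertical above 0.5 rad).
It also fails if it takes over 72 s, if anything falls off the work surface, if the arm or the gripper's body presses on something with over 40 N, if the wrist force passes 120 N, or if a joint passes its speed limit or range.

## Robot

A 7-joint arm with a two-finger parallel gripper is mounted at the origin on a cart in front of the work surface, level with it; the furniture and walls round the work are solid. World frame = base frame: x ahead of the robot, y to its left, z up, the work surface at z = 0. Lengths are in m, angles in rad, forces in N, time in s.
With the tool pointing down it reaches from about 0.35 to 0.775 m from the base axis. Payload 3.1 kg.
Tool frame: the origin (TCP) lies on the centre line of the jaws, within the pads' length; the fingertips stand 14 mm ahead of it and the grasp point (between the pads) lies 5 mm behind it (env.tip_extent is the z of the fingertips in the tool frame, in m); z points along the fingers, y is the direction in which the jaws open and shut (so a half turn about z gives the same grasp; the last joint's range is limited). The gripper opens to 85 mm and grips with 20 to 120 N. Pads are 22 mm wide; open, the fingers measure 114 mm over their backs; the gripper's body (76 mm by 85 mm) begins 54 mm behind the grasp point. The pads swing forward as they close: fully open they stand 13 mm farther back than shut.
Start: joints at [1.164, 0.311, 0.014, 1.512, -0.004, 1.319, -0.027], TCP at [0.196, -0.514, 0.245] pointing down, gripper open.
Joint ranges: [-2.7, 2.7], [-0.3, 1.91], [-1.27, 1.3], [0.12, 2.57], [-1.44, 4.58], [0.2, 2.03], [-3.05, 3.05]. Speed limits (rad/s): [2.79, 2.79, 3.14, 3.14, 3.14, 3.14, 3.14].

## Interface

Orientations are given as a unit quaternion [x, y, z, w].
In Python, from plant import readout, imaging, env gives the robot as it stands.
- The arm moves only by the shell command python3 -m crank 'ROWS'. ROWS is JSON, a list of rows, each a list of 3 entries, a list of its own where there are three numbers: the turn, a rotation vector about the world's x, y, z in degrees, then the shift along the world's x, y, z in m, then the finger opening in m, from 0 to 0.0854. In form: [[[ax, ay, az], [tx, ty, tz], claw], ...]. A call has 1 to 10 rows; each row shifts and turns the commanded pose from where the row before left it; what a row does not reach is not made up. A row lasts 1/10 s, in which the tool goes at most 50 mm and 8.59 degrees, less where a joint would pass 70% of its speed; a pose out of reach is approached as far as the arm can. A call with a gripper value outside its range is refused whole. The fingers move at their own pace and stop on an object; the grip force is fixed at half the most. Time passes only in rows, so rows that do not move let the fingers close. It gives the time, the measured TCP pose, the force and the opening at its end, in the units of the state.
- readout.sense(): the state, without advancing time (a new reading comes with each control period).
- imaging.camera(name): name is "side" or "top"; returns (picture, depth): 420x560x3 uint8, blue, green, red; 420x560 float32, m along the optical axis (not along the pixel's ray), 0 where there is no reading.
- imaging.get_calibration(name): a dict with "fx", "fy", "cx", "cy" (pixels), "R" (3x3) and "t" (3): a world point X has camera coordinates R X + t. Camera axes: x right, y down, z forward; pixel columns grow to the right and rows downward; lengths in m; the calibration is good to about 2 mm. A picture is of the moment at which its call begins. get_calibration takes no time and is no camera call.
- env.finish_job(): hands the job in, once; it reports no verdict.
The state is a dict: "clock": time; "joints": joint angles; "joint_vel": joint speeds; "effort": joint torques, N m; "ee_pos": TCP position; "ee_rot": TCP orientation; "contact_force": force on the tool from outside, world axes, zero at the start; "ft_torque": the same for the moment, N m; "opening": opening from 0.0 (shut) to 1.0 (fully open).
Only numpy, scipy, OpenCV 4.12 (cv2) and the standard library are available. Lean on these libraries where they do the work, as an engineer would, in place of code of your own. Each camera call takes 0.05 s, during which the arm holds its last target.

## Working session

There is one attempt and no reset: what is moved stays moved. The work goes in short steps, Python scripts to look and compute and a shell command to move; the robot and the scene stay as the last step left them, time stands still between calls to the robot, and variables do not carry over. Pictures are saved under pics/ and viewed, and the job is handed in when it is done.

```bash
ls -la; mkdir -p pics; python3 - <<'E'
from plant import readout, imaging, env
import cv2,json
print(readout.sense(), env.tip_extent)
for n in ("side","top"):
    p,d=imaging.camera(n); cv2.imwrite(f"pics/{n}0.png",p); print(n,imaging.get_calibration(n))
E
```

```text
total 12
drwxr-xr-x  3 agent agent 4096 Dec  6 13:32 .
drwxr-xr-x 23 root  root  4096 Dec  6 13:32 ..
drwxr-xr-x  2 agent agent 4096 Dec  6 13:32 pics
{'clock': 0.0, 'joints': array([ 1.16429306,  0.31172029,  0.01396216,  1.51307016, -0.00442611,
        1.31919775, -0.02724014]), 'joint_vel': array([ 0.00029395,  0.00039996,  0.00057472,  0.00071801,  0.00036521,
       -0.00047661,  0.00107664]), 'effort': array([-2.85281048e-04, -3.79914844e+01,  1.45665882e-01, -2.30590689e+01,
        1.21742996e-02,  1.37262273e-02, -1.19874781e-05]), 'ee_pos': array([ 0.19600522, -0.51313664,  0.24421862]), 'ee_rot': array([ 9.83404903e-01,  1.81420504e-01, -2.45055721e-04, -1.15668111e-03]), 'contact_force': array([ 0.53832672,  0.15445874, -0.19088211]), 'ft_torque': array([-0.00907786, -0.06126693, -0.04130228]), 'opening': 0.9987738516659757} 0.014
side {'fx': 459.9058485328107, 'fy': 459.9058485328107, 'cx': 283.221631083148, 'cy': 213.8756656263582, 'R': array([[-0.99704455, -0.07413934, -0.0201375 ],
       [-0.01162311,  0.40467358, -0.91438733],
       [ 0.07594119, -0.91145085, -0.40433932]]), 't': array([0.53465199, 0.20150747, 1.22056385])}
top {'fx': 407.49127876038494, 'fy': 407.49127876038494, 'cx': 277.04409746050686, 'cy': 212.70847463208727, 'R': array([[ 0.02639365, -0.9995953 ,  0.01061229],
       [-0.98205689, -0.02791064, -0.18650808],
       [ 0.18672879, -0.00549925, -0.98239611]]), 't': array([-0.23898568,  0.57187501,  1.25018972])}
```

View pics/top0.png

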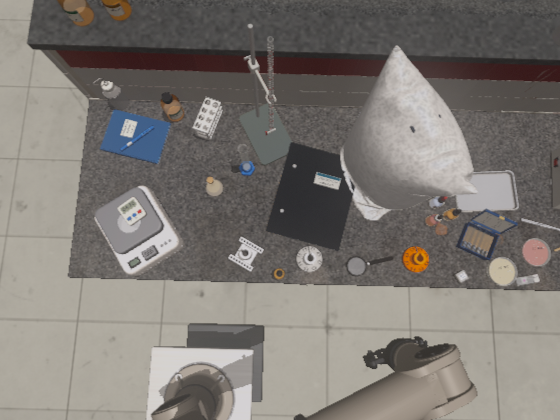

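View pics/side0.png

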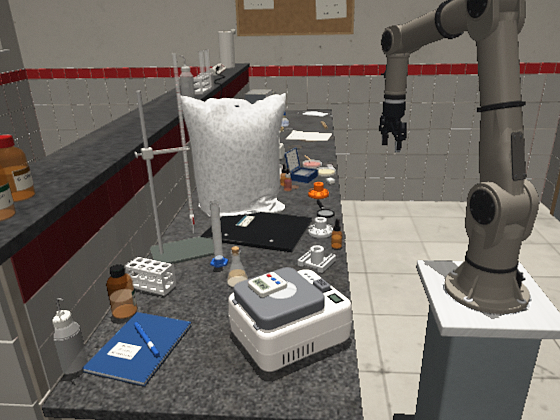

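The top view shows the centrifuge at about (138,228) with the timer on its lid at (131,209). Three things could be taken for the rotor:
- the silver tube rotor at top (310,259)
- the strip rotor at (246,253)
- the orange look-alike at (416,259)

By the description I choose (310,259), and I'll check it in a close crop.

```bash
cat > h.py <<'E'
import numpy as np, cv2
from plant import readout, imaging, env
C={n:imaging.get_calibration(n) for n in("side","top")}
def ray(n,u,v):
    c=C[n];R=np.array(c["R"]);t=np.array(c["t"])
    d=R.T@np.array([(u-c["cx"])/c["fx"],(v-c["cy"])/c["fy"],1.]);return -R.T@t,d
def onz(n,u,v,z):
    o,d=ray(n,u,v);return o+d*(z-o[2])/d[2]
def dep(n,u,v,D):
    o,d=ray(n,u,v);return o+d*D[int(round(v)),int(round(u))]
def tri(a,b):
    (o1,d1),(o2,d2)=ray("side",*a),ray("top",*b)
    s=np.linalg.lstsq(np.c_[d1,-d2],o2-o1,rcond=None)[0]
    p,q=o1+d1*s[0],o2+d2*s[1];return (p+q)/2,np.linalg.norm(p-q)
def cloud(n,D):
    c=C[n];R=np.array(c["R"]);t=np.array(c["t"]);v,u=np.mgrid[:420,:560]
    P=np.stack([(u-c["cx"])/c["fx"]*D,(v-c["cy"])/c["fy"]*D,D],-1)
    W=(P-t)@R;W[D<=0]=np.nan;return W
def proj(n,X):
    c=C[n];p=np.array(c["R"])@X+c["t"];return p[0]/p[2]*c["fx"]+c["cx"],p[1]/p[2]*c["fy"]+c["cy"]
E
python3 - <<'E'
from h import *
im={}
for n in ("side","top"):
    p,d=imaging.camera(n); np.savez(f"pics/{n}1.npz",p=p,d=d); im[n]=p
def crop(n,u0,v0,w,h,k): return cv2.resize(im[n][v0:v0+h,u0:u0+w],(w*k,h*k),interpolation=cv2.INTER_CUBIC)
cv2.imwrite("pics/c1.png",crop("top",85,175,110,110,5))
cv2.imwrite("pics/c2.png",crop("top",225,230,110,55,7))
cv2.imwrite("pics/c3.png",crop("side",220,200,140,170,4)[:600])
p,d=np.load("pics/top1.npz").values()
W=cloud("top",d)
for (u,v) in [(131,209),(115,215),(138,228),(310,259),(300,262),(246,253),(245,168),(214,187),(280,273)]:
    print(u,v,W[v,u].round(3))
E
```

```text
131 209 [0.56  0.211 0.145]
115 215 [0.543 0.262 0.133]
138 228 [0.506 0.191 0.128]
310 259 [ 0.438 -0.336 -0.001]
300 262 [ 0.426 -0.302  0.019]
246 253 [ 0.451 -0.126  0.002]
245 168 [ 0.728 -0.113  0.04 ]
214 187 [ 0.656 -0.018  0.061]
280 273 [ 0.386 -0.237  0.096]
```

View pics/c1.png

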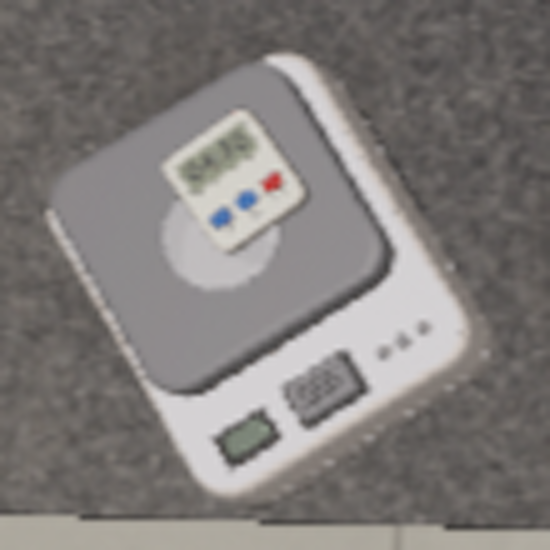

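View pics/c2.png

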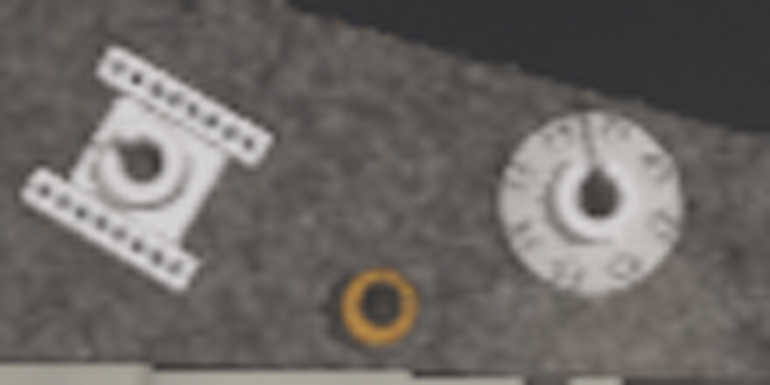

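View pics/c3.png

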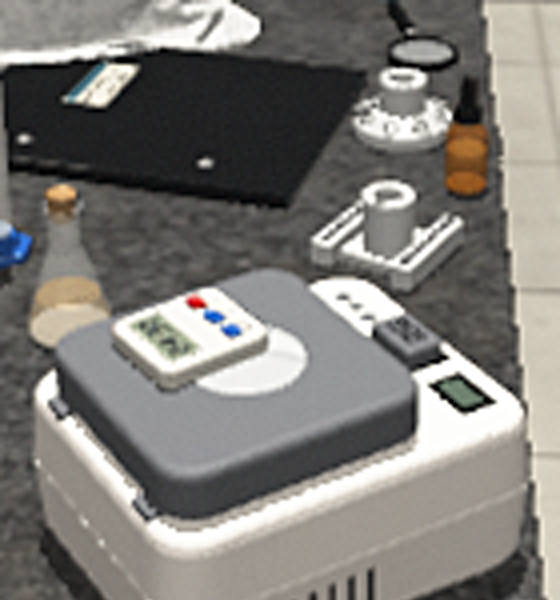

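The crop confirms it: the silver disc with round holes and a collar is the rotor, at top (310,259) with its rib towards +x. The strip rotor has two bars, and the timer lies on the lid's rear right part. Next I'll measure the poses.

```bash
python3 - <<'E'
from h import *
im={};D={}
for n in("side","top"):
    im[n],D[n]=np.load(f"pics/{n}1.npz").values()
W=cloud("top",D["top"]);Ws=cloud("side",D["side"])
g=im["top"]
hsv=cv2.cvtColor(g,cv2.COLOR_BGR2HSV)
def plan(n,cnt,z): return np.array([onz(n,u,v,z)[:2] for u,v in cnt.reshape(-1,2)])
def big(m):
    c,_=cv2.findContours(m.astype(np.uint8),cv2.RETR_EXTERNAL,cv2.CHAIN_APPROX_NONE);return max(c,key=cv2.contourArea)
# height-based masks from depth : lid
for n,w in(("top",W),("side",Ws)):
    X,Y,Z=w[...,0],w[...,1],w[...,2]
    reg=(X>0.3)&(X<0.75)&(Y>0.0)&(Y<0.4)
    for lo,hi,name in((.125,.138,'lid'),(.1385,.155,'timer'),(.093,.106,'deck'),(.107,.118,'pad')):
        m=reg&(Z>lo)&(Z<hi); m=cv2.morphologyEx(m.astype(np.uint8),cv2.MORPH_CLOSE if name=='lid' else cv2.MORPH_OPEN,np.ones((3,3)))
        if m.sum()<10: print(n,name,m.sum());continue
        zz=np.median(Z[m>0]) ; c=big(m); r=cv2.minAreaRect(plan(n,c,zz).astype(np.float32)*1000)
        print(n,name,m.sum(),'z',round(zz,4),'rect',np.round(r[0],1),np.round(r[1],1),round(r[2],1))
# rotor
for n,w in(("top",W),("side",Ws)):
    X,Y,Z=w[...,0],w[...,1],w[...,2]
    reg=(abs(X-.43)<.075)&(abs(Y+.335)<.075)
    m=reg&(Z>.042)&(Z<.065); print(n,'collar top z',np.nanmedian(Z[m]),m.sum(), 'ctr',(np.nanmin(X[m])+np.nanmax(X[m]))/2,(np.nanmin(Y[m])+np.nanmax(Y[m]))/2)
    m2=reg&(Z>.008)&(Z<.07); c=big(m2); pc=plan(n,c,.014).astype(np.float32)*1000; print('  disc circle',cv2.minEnclosingCircle(pc))
E
```

```text
top lid 2250 z nan rect [nan nan] [0. 0.] 0.0
top timer 470 z 0.1445 rect [555.8 208.5] [70.4 61.9] 38.7
top deck 1434 z 0.0998 rect [505.8 203.3] [224.8 186.2] 34.7
top pad 107 z 0.1117 rect [437.  156.7] [25.4 39.4] 34.7
side lid 2521 z nan rect [nan nan] [0. 0.] 0.0
side timer 537 z 0.1443 rect [552.6 215.6] [73.3 68.3] 39.1
side deck 1632 z 0.0996 rect [504.  216.9] [230.1 184.4] 34.2
side pad 347 z 0.1121 rect [511.9 306.5] [93.  18.4] 28.3
top collar top z 0.049403329013449515 83 ctr 0.43873847866726423 -0.331531572827762
  disc circle ((438.179443359375, -332.2162170410156), 41.88046646118164)
side collar top z 0.04872251401383908 66 ctr 0.43503053129511027 -0.32960733121627794
  disc circle ((435.3516540527344, -353.6171875), 74.28301239013672)
```

```bash
python3 - <<'E'
from h import *
def big(m):
    c,_=cv2.findContours(m.astype(np.uint8),cv2.RETR_EXTERNAL,cv2.CHAIN_APPROX_NONE);return max(c,key=cv2.contourArea)
for n in("top","side"):
    p,D=np.load(f"pics/{n}1.npz").values();W=cloud(n,D)
    X,Y,Z=W[...,0],W[...,1],W[...,2]; reg=(X>0.3)&(X<0.75)&(Y>0.0)&(Y<0.4)
    m=(reg&(Z>.124)).astype(np.uint8); m=cv2.morphologyEx(m,cv2.MORPH_CLOSE,np.ones((7,7)))
    c=big(m); P=np.array([onz(n,u,v,.131)[:2] for u,v in c.reshape(-1,2)]).astype(np.float32)*1000
    print(n,'lid z',np.nanmedian(Z[(m>0)&(Z<.137)]),cv2.minAreaRect(P))
    m=(reg&(Z>.02)).astype(np.uint8); 
    # known points check
    for q in ([.437,.157,.112],[.556,.2085,.1445],[.4385,-.332,.05]): print('  proj',n,q,np.round(proj(n,np.array(q)),1))
p,D=np.load("pics/side1.npz").values()
hsv=cv2.cvtColor(p,cv2.COLOR_BGR2HSV)
pt,_=np.load("pics/top1.npz").values();ht=cv2.cvtColor(pt,cv2.COLOR_BGR2HSV)
# triangulate: timer red button, collar bore centre
def cen(h,box,f):
    u0,v0,u1,v1=box;s=h[v0:v1,u0:u1].astype(int);m=f(s);v,u=np.nonzero(m);return u.mean()+u0,v.mean()+v0,len(u)
red=lambda s:((s[...,0]<8)|(s[...,0]>172))&(s[...,1]>120)&(s[...,2]>80)
blue=lambda s:(abs(s[...,0]-110)<15)&(s[...,1]>90)
a=cen(hsv,(245,260,300,310),red);b=cen(ht,(110,190,160,230),red);print(a,b,tri(a[:2],b[:2]))
a=cen(hsv,(245,260,300,310),blue);b=cen(ht,(110,190,160,230),blue);print(a,b,tri(a[:2],b[:2]))
E
```

```text
top lid z 0.13128976562953376 ((530.8028564453125, 220.89825439453125), (158.45289611816406, 159.2225341796875), 34.277183532714844)
  proj top [0.437, 0.157, 0.112] [149.1 251.9]
  proj top [0.556, 0.2085, 0.1445] [131.9 210.4]
  proj top [0.4385, -0.332, 0.05] [310.3 257.5]
side lid z 0.131239593841997 ((527.517822265625, 229.59979248046875), (160.3750762939453, 167.29812622070312), 34.43709945678711)
  proj side [0.437, 0.157, 0.112] [319.9 281.9]
  proj side [0.556, 0.2085, 0.1445] [266.  280.7]
  proj side [0.4385, -0.332, 0.05] [319.5 218.8]
(np.float64(268.6666666666667), np.float64(275.1111111111111), 9) (np.float64(139.0), np.float64(211.0), 7) (array([0.55331795, 0.18690961, 0.14582145]), np.float64(0.002283559024076148))
(np.float64(275.10526315789474), np.float64(280.3157894736842), 19) (np.float64(131.42857142857142), np.float64(216.35714285714286), 14) (array([0.53674545, 0.20785966, 0.1456829 ]), np.float64(0.001976820341471846))
```

Measured:
- Centrifuge origin is about (0.525, 0.217) with yaw 34.5°.
- Timer centre is (0.556, 0.2085) with yaw 38.7° and its top at 0.1445.
- Rotor is at (0.4385, -0.332).

I'll move above the timer now.

```bash
python3 -m crank '[[[0,0,2],[0.018,0.036,0],0.0854],[[0,0,2],[0.018,0.036,0],0.074],[[0,0,2],[0.018,0.036,0],0.074],[[0,0,2],[0.018,0.036,0],0.074],[[0,0,2],[0.018,0.036,0],0.074],[[0,0,2],[0.018,0.036,0],0.074],[[0,0,2],[0.018,0.036,0],0.074],[[0,0,2],[0.018,0.036,0],0.074],[[0,0,2],[0.018,0.036,0],0.074],[[0,0,0],[0.018,0.036,0],0.074]]'
python3 -m crank '[[[0,0,0],[0.018,0.036,0],0.074],[[0,0,0],[0.018,0.036,0],0.074],[[0,0,0],[0.018,0.036,0],0.074],[[0,0,0],[0.018,0.036,0],0.074],[[0,0,0],[0.018,0.036,0],0.074],[[0,0,0],[0.018,0.036,0],0.074],[[0,0,0],[0.018,0.036,0],0.074],[[0,0,0],[0.018,0.036,0],0.074],[[0,0,0],[0.018,0.036,0],0.074],[[0,0,0],[0.018,0.036,-0.02],0.074]]'
```

```text
clock: 1.2
ee_pos: [0.3766, -0.1523, 0.2454]
ee_rot: [0.943, 0.333, 0.0, 0.0]
contact_force: [0.5, -1.2, 0.2]
opening: 0.865
clock: 2.2
ee_pos: [0.5587, 0.2084, 0.2276]
ee_rot: [0.943, 0.333, 0.003, -0.0]
contact_force: [1.2, -0.3, -0.1]
opening: 0.865
```

```bash
python3 -m crank '[[[0,0,0],[-0.002,0,-0.02],0.074],[[0,0,0],[0,0,-0.02],0.074],[[0,0,0],[0,0,-0.016],0.074],[[0,0,0],[0,0,-0.008],0.074],[[0,0,0],[0,0,0],0.074]]'; python3 - <<'E'
from h import *
for n in("side","top"):
    p,d=imaging.camera(n)
    u,v,w,h=(200,200,140,120) if n=="side" else (80,160,120,100)
    cv2.imwrite(f"pics/a_{n}.png",cv2.resize(p[v:v+h,u:u+w],None,fx=5,fy=5,interpolation=cv2.INTER_CUBIC))
E
```

```text
clock: 2.7
ee_pos: [0.5535, 0.2055, 0.1599]
ee_rot: [0.943, 0.333, -0.002, 0.0]
contact_force: [-0.5, -0.9, 0.4]
opening: 0.868
```

View pics/a_side.png

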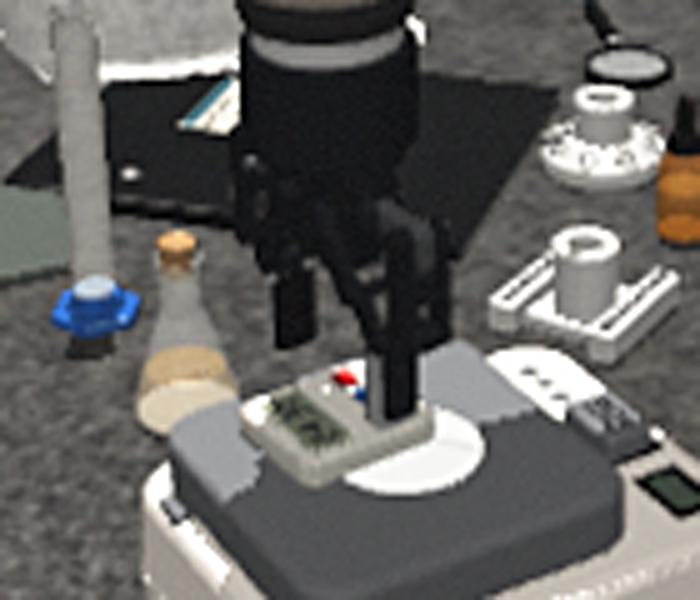

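View pics/a_top.png

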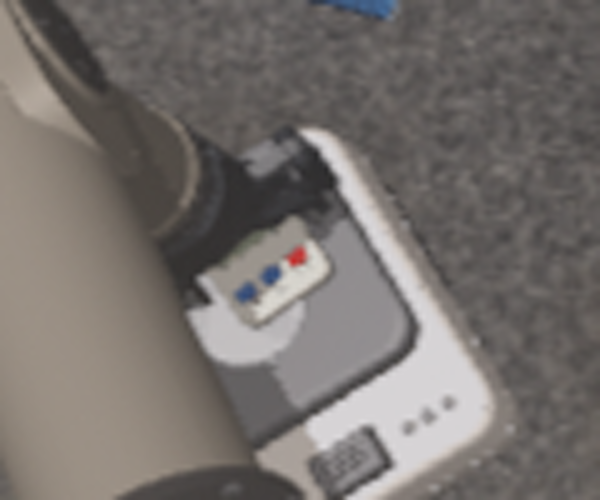

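```bash
python3 - <<'E'
from h import *
s=readout.sense();print(s['ee_pos'],s['contact_force'],s['opening'])
for z in (.136,.146,.155):
  for k in (.037,.047):
    q=np.array([.555-.62*k,.207+.78*k,z]);print(z,k,(np.array(proj("side",q))-[200,200])*5)
for sx in(-1,1):
  for sy in (-1,1):
    a=np.radians(38.7);e=np.array([np.cos(a),np.sin(a)]);f=np.array([-e[1],e[0]])
    q=np.r_[np.array([.556,.2085])+sx*.035*e+sy*.031*f,.1445];print('corner',sx,sy,(np.array(proj("side",q))-[200,200])*5,(np.array(proj("top",q))-[80,160])*5)
p,D=imaging.camera("side");W=cloud("side",D)
m=(abs(W[...,0]-.53)<.03)&(abs(W[...,1]-.24)<.03)&(W[...,2]>.142)&(W[...,2]<.2)
v,u=np.nonzero(m);o=np.argsort(-v)[:12]
for i in o: print(u[i],v[i],W[v[i],u[i]].round(4),p[v[i],u[i]])
E
```

```text
[0.55463797 0.20628433 0.1619275 ] [-0.33670964  0.46836545  0.38076857] 0.8669509544507804
0.136 0.037 [378.84076029 455.52338641]
0.136 0.047 [391.65584802 466.04896616]
0.146 0.037 [378.21889719 435.80095345]
0.146 0.047 [391.08207922 446.21734177]
0.155 0.037 [377.65484779 417.912086  ]
0.155 0.047 [390.56162151 428.22835094]
corner -1 -1 [357.84759924 349.78834823] [336.1879244  267.17680696]
corner -1 1 [435.06578334 408.53387168] [248.42932741 329.43109535]
corner 1 -1 [225.69098341 398.11334313] [270.81221257 175.4822486 ]
corner 1 1 [299.35552325 461.35377514] [183.3699857  236.65727843]
265 292 [0.5535 0.2505 0.1428] [152 162 168]
264 292 [0.5557 0.2506 0.1428] [155 166 169]
263 292 [0.5574 0.2532 0.1444] [171 182 187]
270 291 [0.5434 0.2452 0.1421] [140 147 150]
266 291 [0.5517 0.2472 0.1432] [171 181 184]
265 291 [0.5534 0.2506 0.1453] [177 188 191]
264 291 [0.5561 0.2468 0.1428] [162 171 176]
263 291 [0.5581 0.2481 0.1436] [150 160 164]
271 290 [0.5416 0.2414 0.1422] [143 155 157]
269 290 [0.5459 0.2419 0.1424] [165 176 180]
268 290 [0.548  0.2422 0.1425] [166 177 179]
267 290 [0.5497 0.2457 0.1447] [172 181 186]
```

The near fingertip is at side crop (390,415), which is about 4 mm below the TCP at this opening. I'll descend 20 mm and close.

```bash
python3 -m crank '[[[0,0,0],[0.001,0.001,-0.01],0.074],[[0,0,0],[0,0.001,-0.006],0.074],[[0,0,0],[0,0,-0.004],0.074],[[0,0,0],[0,0,0],0.074]]';python3 -m crank '[[[0,0,0],[0,0,0],0.066],[[0,0,0],[0,0,0],0.05],[[0,0,0],[0,0,0],0.05],[[0,0,0],[0,0,0],0.05]]'; python3 - <<'E'
from h import *
s=readout.sense();print(s['ee_pos'],s['contact_force'],s['opening'])
for n in("side",):
    p,d=imaging.camera(n)
    u,v,w,h=(200,200,140,120) if n=="side" else (80,160,120,100)
    cv2.imwrite(f"pics/b_{n}.png",cv2.resize(p[v:v+h,u:u+w],None,fx=5,fy=5,interpolation=cv2.INTER_CUBIC))
E
```

```text
clock: 3.25
ee_pos: [0.5546, 0.2079, 0.1403]
ee_rot: [0.943, 0.333, -0.001, 0.0]
contact_force: [0.1, 0.2, -0.1]
opening: 0.868
clock: 3.65
ee_pos: [0.5555, 0.2085, 0.1419]
ee_rot: [0.943, 0.333, 0.001, -0.0]
contact_force: [-0.3, 0.2, 1.9]
opening: 0.705
[0.55551978 0.20850248 0.14191564] [-0.34468461  0.16093172  1.94393781] 0.7047330494471917
```

View pics/b_side.png

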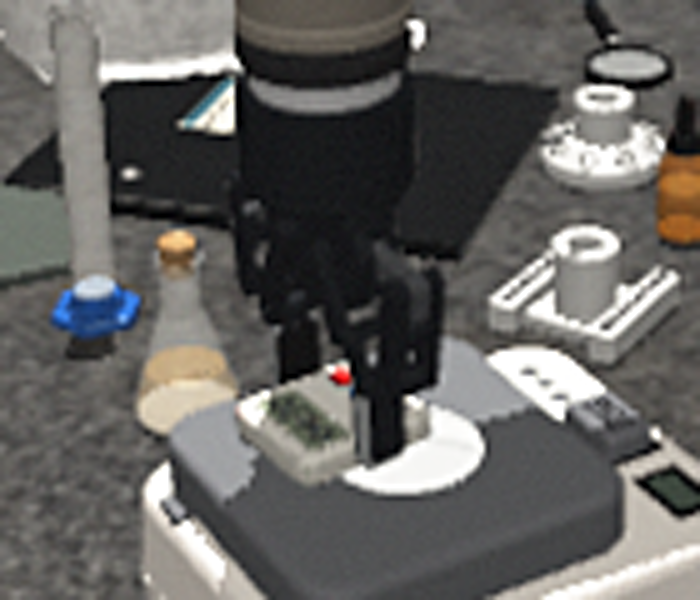

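```bash
python3 -m crank '[[[0,0,0],[0,0,0.004],0.05],[[0,0,0],[0,0,0.012],0.05],[[0,0,0],[0,0,0.016],0.05],[[0,0,0],[0,0,0.016],0.05],[[0,0,0],[0,0,0.012],0.05],[[0,0,0],[0,0,0],0.05]]'; python3 - <<'E'
from h import *
for n in("side",):
    p,d=imaging.camera(n)
    u,v,w,h=(200,170,140,120)
    cv2.imwrite(f"pics/c_{n}.png",cv2.resize(p[v:v+h,u:u+w],None,fx=5,fy=5,interpolation=cv2.INTER_CUBIC))
E
```

```text
clock: 4.3
ee_pos: [0.5565, 0.209, 0.2038]
ee_rot: [0.943, 0.333, 0.002, -0.0]
contact_force: [-0.7, 0.3, 0.3]
opening: 0.708
```

View pics/c_side.png

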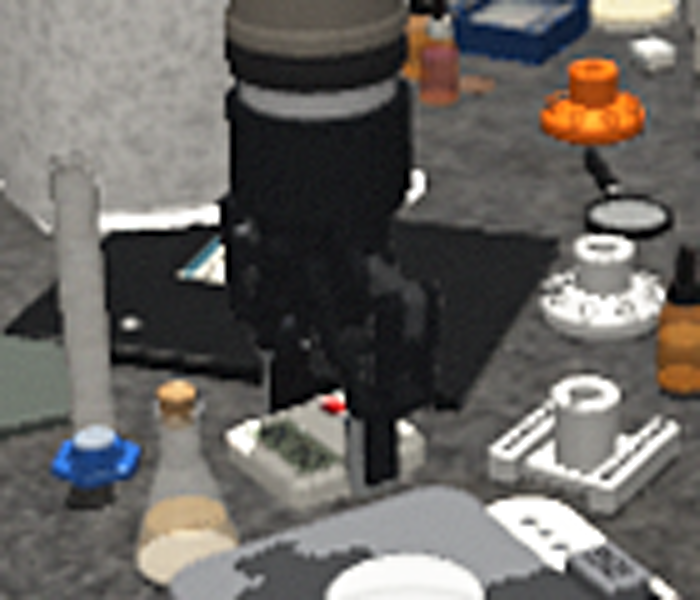

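```bash
python3 -m crank '[[[0,0,0],[0.002,-0.015,0],0.05],[[0,0,0],[0.002,-0.032,0],0.05],[[0,0,0],[0.002,-0.034,0],0.05],[[0,0,0],[0.002,-0.034,0],0.05],[[0,0,0],[0.002,-0.034,0],0.05],[[0,0,0],[0.002,-0.034,0],0.05],[[0,0,0],[0.002,-0.034,0],0.05],[[0,0,0],[0.002,-0.034,0],0.05],[[0,0,0],[0.002,-0.027,-0.01],0.05],[[0,0,0],[0,-0.015,-0.02],0.05]]';python3 -m crank '[[[0,0,0],[0,0,-0.03],0.05],[[0,0,0],[0,0,-0.03],0.05],[[0,0,0],[0,0,-0.03],0.05],[[0,0,0],[0,0,-0.03],0.05],[[0,0,0],[0,0,-0.02],0.05],[[0,0,0],[0,0,-0.01],0.05],[[0,0,0],[0,0,0],0.05]]'; python3 - <<'E'
from h import *
for n in("side",):
    p,d=imaging.camera(n)
    u,v,w,h=(200,170,140,120)
    cv2.imwrite(f"pics/d_{n}.png",cv2.resize(p[v:v+h,u:u+w],None,fx=5,fy=5,interpolation=cv2.INTER_CUBIC))
E
```

```text
clock: 5.35
ee_pos: [0.5735, -0.0907, 0.1713]
ee_rot: [0.944, 0.33, 0.0, 0.002]
contact_force: [0.8, 0.7, -1.2]
opening: 0.704
clock: 6.05
ee_pos: [0.5711, -0.0859, 0.0192]
ee_rot: [0.943, 0.333, -0.002, -0.001]
contact_force: [0.1, -0.5, -0.4]
opening: 0.706
```

View pics/d_side.png

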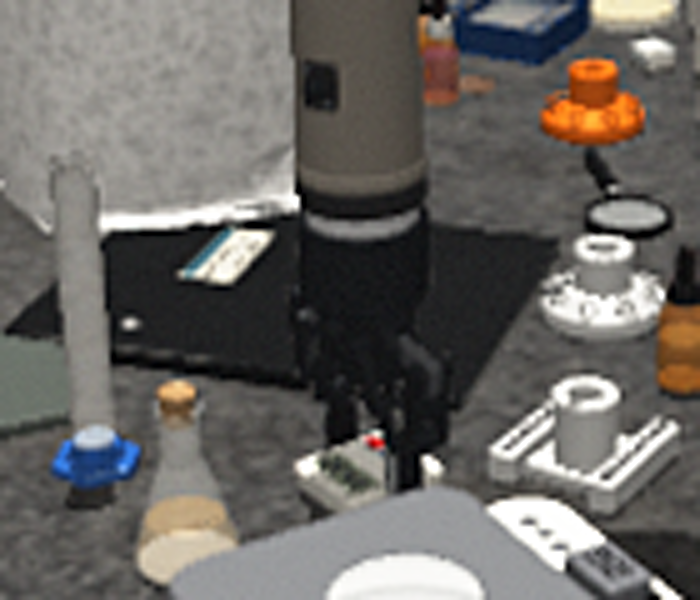

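```bash
python3 -m crank '[[[0,0,0],[0,0,-0.003],0.05],[[0,0,0],[0,0,-0.002],0.05],[[0,0,0],[0,0,-0.001],0.05],[[0,0,0],[0,0,0],0.05]]';python3 -m crank '[[[0,0,0],[0,0,-0.001],0.05],[[0,0,0],[0,0,0],0.05]]';python3 -m crank '[[[0,0,0],[0,0,-0.001],0.05],[[0,0,0],[0,0,0],0.05]]'
```

```text
clock: 6.5
ee_pos: [0.5735, -0.0849, 0.0157]
ee_rot: [0.943, 0.333, 0.0, 0.0]
contact_force: [-0.0, 0.0, -1.6]
opening: 0.711
clock: 6.7
ee_pos: [0.5733, -0.0847, 0.0143]
ee_rot: [0.943, 0.333, 0.0, 0.0]
contact_force: [0.1, 0.6, -1.0]
opening: 0.707
clock: 6.9
ee_pos: [0.5732, -0.0848, 0.0132]
ee_rot: [0.943, 0.333, -0.0, -0.0]
contact_force: [0.3, -0.2, -0.8]
opening: 0.703
```

```bash
python3 -m crank '[[[0,0,0],[0,0,-0.001],0.05],[[0,0,0],[0,0,0],0.05]]';python3 -m crank '[[[0,0,0],[0,0,-0.001],0.05],[[0,0,0],[0,0,0],0.05]]';python3 -m crank '[[[0,0,0],[0,0,-0.001],0.05],[[0,0,0],[0,0,0],0.05]]'
```

```text
clock: 7.1
ee_pos: [0.5731, -0.0848, 0.0121]
ee_rot: [0.943, 0.333, -0.0, -0.0]
contact_force: [-0.6, 0.3, 0.3]
opening: 0.706
clock: 7.3
ee_pos: [0.5731, -0.0848, 0.0111]
ee_rot: [0.943, 0.333, -0.0, -0.0]
contact_force: [-0.2, 0.1, -0.4]
opening: 0.699
clock: 7.5
ee_pos: [0.5733, -0.0849, 0.0107]
ee_rot: [0.943, 0.333, 0.0, 0.0]
contact_force: [-1.1, -0.3, 1.5]
opening: 0.704
```

```bash
python3 -m crank '[[[0,0,0],[0,0,0],0.064],[[0,0,0],[0,0,0],0.068],[[0,0,0],[0,0,0],0.074],[[0,0,0],[0,0,0.01],0.076],[[0,0,0],[0,0,0.03],0.076],[[0,0,0],[0,0,0.04],0.076],[[0,0,0],[0,0,0.04],0.06],[[0,0,0],[0,0,0.04],0.03],[[0,0,0],[0,0,0.03],0]]'; python3 - <<'E'
from h import *
for n in("side","top"):
    p,d=imaging.camera(n);np.savez(f"pics/{n}2.npz",p=p,d=d)
    cv2.imwrite(f"pics/e_{n}.png",p)
W=cloud("side",d) if n=="side" else cloud("top",d)
E
```

```text
clock: 8.4
ee_pos: [0.5742, -0.0845, 0.2042]
ee_rot: [0.943, 0.333, 0.002, 0.001]
contact_force: [0.0, -0.4, 0.1]
opening: 0.383
```

View pics/e_side.png

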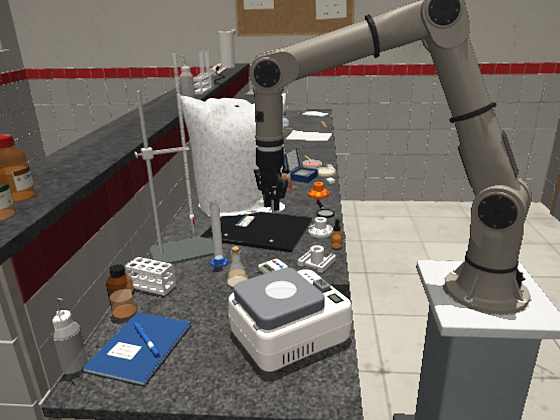

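View pics/e_top.png

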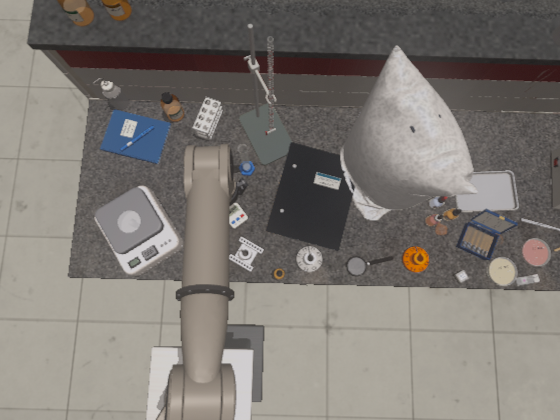

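The timer lies face up on the bench at top (237,215), and the lid at (130,222) is clear and still shut. Next I'll go over the release key with the gripper shut.

```bash
python3 -m crank '[[[0,0,-1.1],[-0.010,0.018,0],0],[[0,0,-1.1],[-0.018,0.030,0],0],[[0,0,-1.1],[-0.018,0.030,0],0],[[0,0,-1.1],[-0.018,0.030,0],0],[[0,0,0],[-0.018,0.030,0],0],[[0,0,0],[-0.018,0.030,0],0],[[0,0,0],[-0.018,0.030,0],0],[[0,0,0],[-0.016,0.026,-0.01],0],[[0,0,0],[-0.008,0.013,-0.02],0],[[0,0,0],[0,0,-0.025],0]]';python3 -m crank '[[[0,0,0],[0,0,-0.01],0],[[0,0,0],[0,0,0],0]]'
python3 - <<'E'
from h import *
for n in("side",):
    p,d=imaging.camera(n)
    u,v,w,h=(260,210,120,120)
    cv2.imwrite(f"pics/f_{n}.png",cv2.resize(p[v:v+h,u:u+w],None,fx=5,fy=5,interpolation=cv2.INTER_CUBIC))
E
```

```text
clock: 9.5
ee_pos: [0.4299, 0.1555, 0.1456]
ee_rot: [0.954, 0.299, 0.001, -0.0]
contact_force: [0.2, 0.2, 0.0]
opening: 0.003
clock: 9.7
ee_pos: [0.4299, 0.1512, 0.1338]
ee_rot: [0.955, 0.296, -0.002, 0.0]
contact_force: [-0.9, -0.2, -0.7]
opening: -0.003
```

View pics/f_side.png

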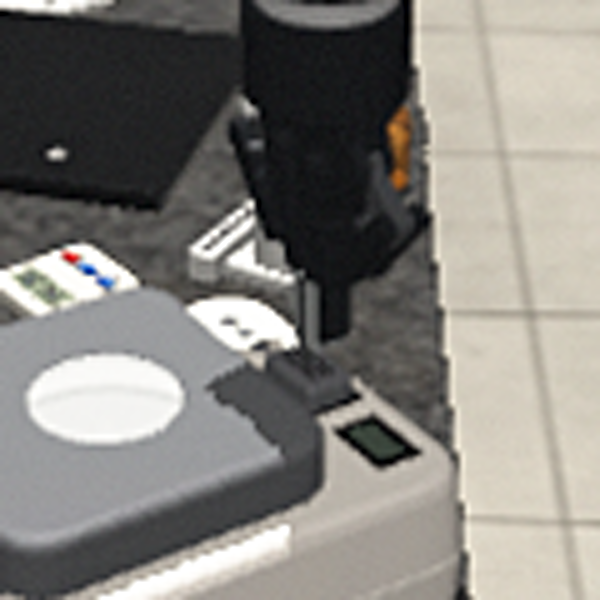

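```bash
python3 -m crank '[[[0,0,0],[0.003,0.002,-0.006],0],[[0,0,0],[0,0,-0.004],0],[[0,0,0],[0,0,-0.003],0],[[0,0,0],[0,0,-0.001],0],[[0,0,0],[0,0,0],0],[[0,0,0],[-0.012,-0.008,0.02],0],[[0,0,0],[-0.025,-0.017,0.03],0],[[0,0,0],[-0.015,-0.030,0.03],0],[[0,0,0],[0,-0.04,0.02],0],[[0,0,0],[0,-0.04,0],0]]';python3 -m crank '[[[0,0,0],[0,-0.04,0],0.03],[[0,0,0],[0,-0.04,0],0.065],[[0,0,0],[0,-0.04,0],0.065],[[0,0,0],[0,-0.02,0],0.065]]'
python3 - <<'E'
from h import *
for n in("side","top"):
    p,d=imaging.camera(n);np.savez(f"pics/{n}3.npz",p=p,d=d)
    cv2.imwrite(f"pics/g_{n}.png",p)
E
```

```text
clock: 10.75
ee_pos: [0.3831, 0.0186, 0.224]
ee_rot: [0.955, 0.297, 0.003, 0.001]
contact_force: [0.8, -0.6, -0.1]
opening: 0.003
clock: 11.15
ee_pos: [0.3807, -0.1243, 0.2208]
ee_rot: [0.956, 0.294, -0.001, -0.0]
contact_force: [0.2, 0.1, 0.6]
opening: 0.68
```

View pics/g_side.png

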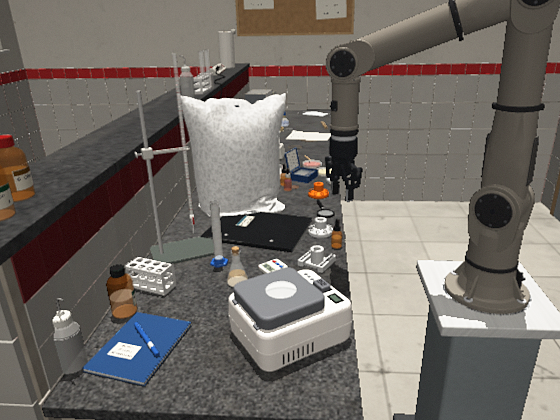

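View pics/g_top.png

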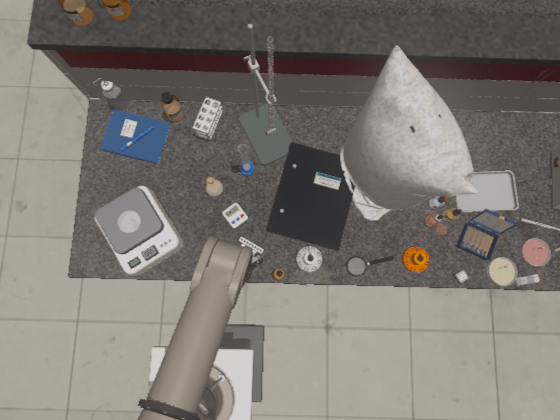

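The lid at side (280,292) is still shut, so the press was too shallow. I'll go back and press deeper, watching the force.

```bash
python3 -m crank '[[[0,0,0],[0,0.030,0],0],[[0,0,0],[0,0.04,0],0],[[0,0,0],[0,0.04,0],0],[[0,0,0],[0,0.04,0],0],[[0,0,0],[0.006,0.04,0],0],[[0,0,0],[0.015,0.04,-0.01],0],[[0,0,0],[0.020,0.03,-0.025],0],[[0,0,0],[0.011,0.018,-0.03],0],[[0,0,0],[0,0,-0.021],0],[[0,0,0],[0,0,0],0]]';python3 -m crank '[[[0,0,0],[0,0,0],0],[[0,0,0],[0,0,0],0]]'
```

```text
clock: 12.25
ee_pos: [0.4302, 0.1582, 0.1323]
ee_rot: [0.954, 0.299, -0.004, -0.001]
contact_force: [-0.9, -0.7, 0.2]
opening: 0.001
clock: 12.45
ee_pos: [0.4346, 0.1575, 0.1366]
ee_rot: [0.955, 0.297, 0.001, 0.0]
contact_force: [-0.1, 0.3, 0.6]
opening: 0.004
```

```bash
python3 -m crank '[[[0,0,0],[0,-0.002,-0.006],0],[[0,0,0],[0,0,-0.004],0],[[0,0,0],[0,0,0],0]]';python3 -m crank '[[[0,0,0],[0,0,-0.003],0],[[0,0,0],[0,0,0],0]]'
```

```text
clock: 12.75
ee_pos: [0.4346, 0.1546, 0.1254]
ee_rot: [0.955, 0.296, 0.0, 0.0]
contact_force: [0.4, 0.7, 1.0]
opening: -0.0
clock: 12.95
ee_pos: [0.4345, 0.1549, 0.1223]
ee_rot: [0.955, 0.296, 0.0, 0.0]
contact_force: [-0.2, -1.8, 1.4]
opening: 0.002
```

```bash
python3 -m crank '[[[0,0,0],[0,0,-0.002],0],[[0,0,0],[0,0,0],0]]';python3 -m crank '[[[0,0,0],[0,0,-0.001],0],[[0,0,0],[0,0,0],0]]'; python3 - <<'E'
from h import *
p,d=imaging.camera("side")
cv2.imwrite(f"pics/h.png",cv2.resize(p[210:330,240:380],None,fx=5,fy=5,interpolation=cv2.INTER_CUBIC))
E
```

```text
clock: 13.15
ee_pos: [0.4344, 0.155, 0.1203]
ee_rot: [0.955, 0.297, 0.0, 0.0]
contact_force: [0.1, -2.2, 2.7]
opening: 0.002
clock: 13.35
ee_pos: [0.4344, 0.1556, 0.1194]
ee_rot: [0.955, 0.297, 0.0, -0.0]
contact_force: [0.2, 0.7, 5.2]
opening: 0.0
```

View pics/h.png

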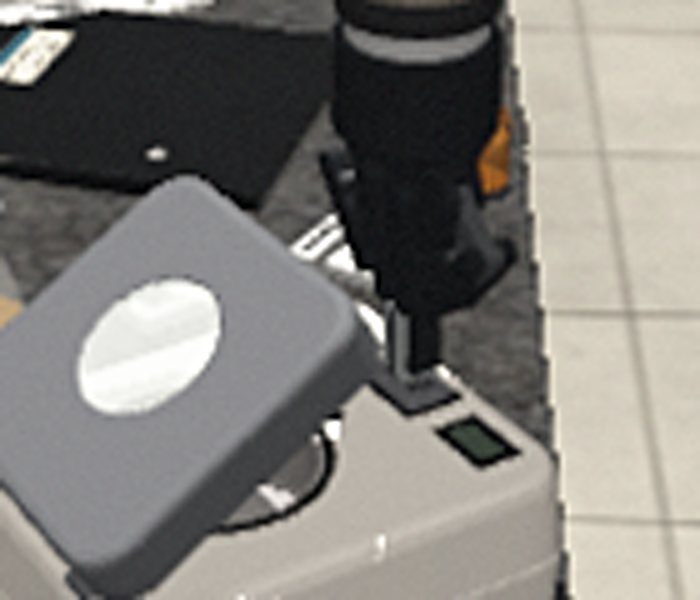

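The lid is swinging open and is clear of the gripper at crop (400,350). I'll retreat towards the front and on to the rotor.

```bash
python3 -m crank '[[[0,0,0],[-0.006,-0.004,0.012],0],[[0,0,0],[-0.022,-0.020,0.025],0],[[0,0,0],[-0.015,-0.035,0.02],0],[[0,0,0],[0,-0.045,0.015],0],[[0,0,0],[0,-0.045,0.005],0.03],[[0,0,0],[0,-0.045,0],0.06],[[0,0,0],[0,-0.045,0],0.06],[[0,0,0],[0,-0.045,0],0.06],[[0,0,0],[0,-0.03,0],0.06],[[0,0,0],[0,0,0],0.06]]'; python3 - <<'E'
from h import *
for n in("side","top"):
    p,d=imaging.camera(n);np.savez(f"pics/{n}4.npz",p=p,d=d)
    cv2.imwrite(f"pics/i_{n}.png",p)
E
```

```text
clock: 14.4
ee_pos: [0.3902, -0.1637, 0.1956]
ee_rot: [0.956, 0.292, -0.001, 0.0]
contact_force: [0.6, 0.7, -0.1]
opening: 0.708
```

View pics/i_side.png

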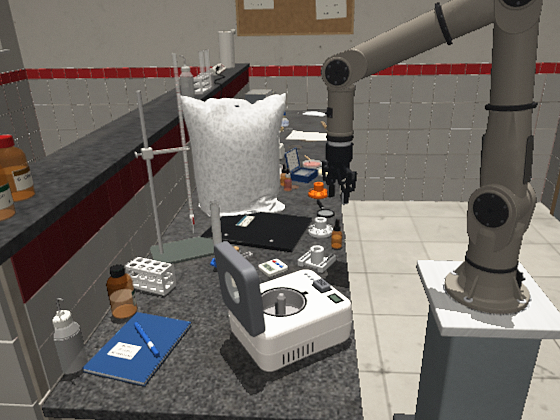

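View pics/i_top.png

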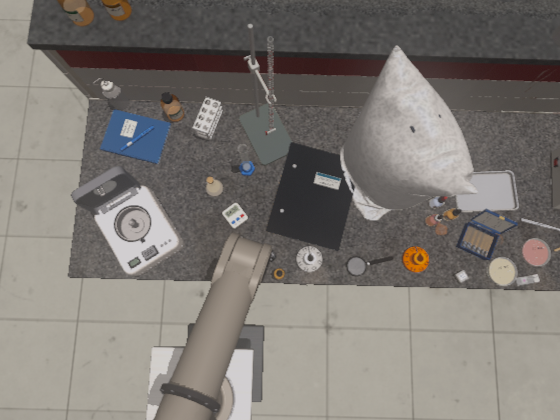

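The lid now stands fully open, and the bowl with its spindle shows at top (133,223). I'll look closely at the spindle key and the rotor's keyway.

```bash
python3 - <<'E'
from h import *
t,D=np.load("pics/top4.npz").values();s,Ds=np.load("pics/side4.npz").values()
K=dict(interpolation=cv2.INTER_CUBIC)
a=cv2.resize(t[200:248,108:160],None,fx=11,fy=11,**K);cv2.imwrite("pics/j1.png",a)
b=cv2.resize(t[236:284,284:336],None,fx=11,fy=11,**K);cv2.imwrite("pics/j2.png",b)
c=cv2.resize(s[280:330,252:318],None,fx=10,fy=10,**K);cv2.imwrite("pics/j3.png",c)
d=cv2.resize(s[205:250,300:345],None,fx=11,fy=11,**K);cv2.imwrite("pics/j4.png",d)
W=cloud("top",D);
m=(abs(W[...,0]-.525)<.05)&(abs(W[...,1]-.217)<.05)&(W[...,2]>.107)&(W[...,2]<.125)
print(W[m].mean(0),m.sum(), np.argwhere(m).mean(0))
Ws=cloud("side",Ds)
m=(abs(Ws[...,0]-.525)<.03)&(abs(Ws[...,1]-.217)<.03)&(Ws[...,2]>.105)&(Ws[...,2]<.125)
print(Ws[m].mean(0),m.sum(), np.argwhere(m).mean(0))
E
```

```text
[0.52570453 0.21515557 0.11445993] 30 [222.03333333 132.16666667]
[0.52210175 0.22314162 0.11259888] 53 [297.        281.0754717]
```

View pics/j1.png

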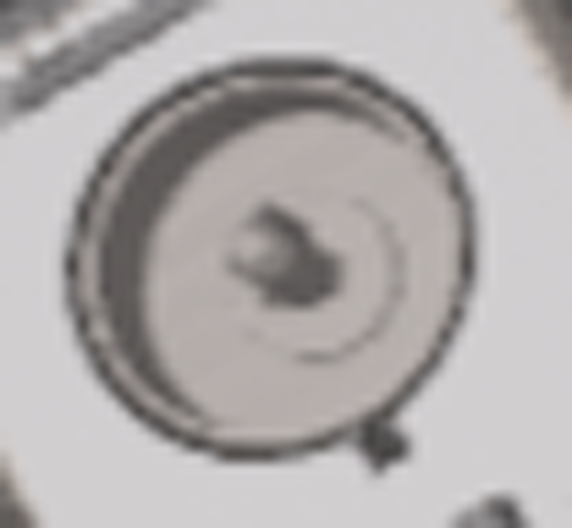

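View pics/j2.png

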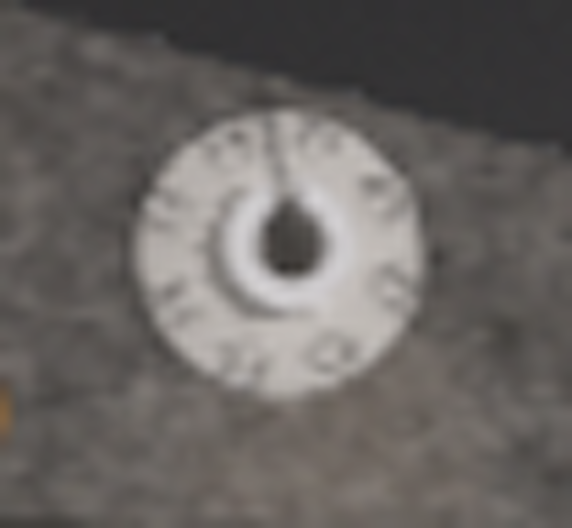

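View pics/j3.png

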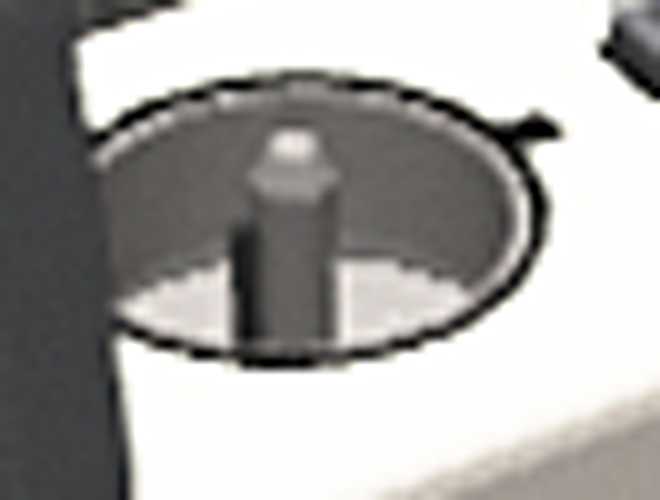

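View pics/j4.png

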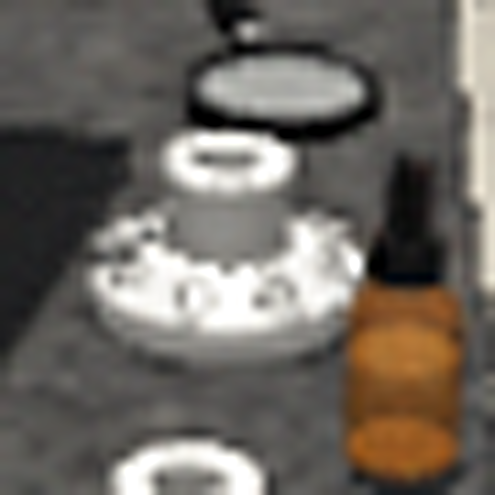

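```bash
python3 - <<'E'
from h import *
def px(cu,cv,k,u0,v0): return ((cu+.5)/k-.5+u0,(cv+.5)/k-.5+v0)
t,D=np.load("pics/top4.npz").values()
g=cv2.cvtColor(t,cv2.COLOR_BGR2GRAY)
# bowl rim ellipse : dark ring contour
T=lambda cu,cv:px(cu,cv,11,108,200)
pts=[T(*q) for q in [(270,62),(72,265),(260,455),(473,260),(130,125),(120,395),(415,120),(400,405)]]
P=np.array([onz("top",*p,.1)[:2] for p in pts]);A=np.c_[2*P,np.ones(len(P))];sol=np.linalg.lstsq(A,(P**2).sum(1),rcond=None)[0]
c=sol[:2];print('bowl centre',c,'r',np.sqrt(sol[2]+c@c))
S=lambda cu,cv:px(cu,cv,10,252,280)
print('cone tip top', onz("top",*T(258,243),.118),'side',onz("side",*S(293,143),.118))
print('tri cone',tri(S(293,140),T(258,243)))
for z in(.1,): print('key tip top',onz("top",*T(270,207),z),'side',onz("side",*S(236,225),z), 'side in', onz("side",*S(250,225),z))
R=lambda cu,cv:px(cu,cv,11,284,236)
rc=onz("top",*R(281,253),.014);print('disc ctr',rc)
print('rib outer',onz("top",*R(268,122),.014),'inner',onz("top",*R(287,190),.025))
print('bore tip',onz("top",*R(288,198),.05),'collar c',onz("top",*R(288,244),.05))
print("marker tick",onz("top",*T(385,445),.1))
o,_=ray("top",0,0);print(o, ray("side",0,0)[0])
E
```

```text
bowl centre [0.52507248 0.21980424] r 0.05551609774616517
cone tip top [0.52625985 0.21755389 0.118     ] side [0.52280966 0.21897798 0.118     ]
tri cone (array([0.52457378, 0.21746654, 0.11803461]), np.float64(0.0033205825695186743))
key tip top [0.53935026 0.22156546 0.1       ] side [0.53539086 0.2247195  0.1       ] side in [0.53229781 0.22457973 0.1       ]
disc ctr [ 0.43788178 -0.33122595  0.014     ]
rib outer [ 0.47643417 -0.32692178  0.014     ] inner [ 0.45545507 -0.33181096  0.025     ]
bore tip [ 0.45086294 -0.32991945  0.05      ] collar c [ 0.43769403 -0.33006992  0.05      ]
marker tick [0.47358768 0.1837231  0.1       ]
[ 0.33447508 -0.21605246  1.33737701] [0.44272292 1.07057795 0.68854439]
```

```bash
python3 - <<'E'
from h import *
from scipy.ndimage import map_coordinates as mc
def samp(n,g,c,th,r,z):
    out=[]
    for a in th:
        u,v=proj(n,np.array([c[0]+r*np.cos(a),c[1]+r*np.sin(a),z]));out.append(mc(g,[[v],[u]],order=1)[0])
    return np.array(out)
G={n:[cv2.cvtColor(np.load(f"pics/{n}{k}.npz")['p'],cv2.COLOR_BGR2GRAY).astype(float) for k in ((1,4) if n=="top" else (1,4))] for n in("top","side")}
th=np.radians(np.arange(-30,46,3))
c=(.438,-.3315)
print('deg',np.degrees(th).astype(int))
g=np.mean(G["top"],0)
for r in(.024,.028,.032,.036,.039):
    z=.014+.011*(.042-r)/.0225;print('rot',r,samp("top",g,c,th,r,z).astype(int))
for r in (.012,.014): print('bore',r,samp("top",g,c,th,r,.05).astype(int))
th=np.radians(np.arange(-45,75,5))
print('deg',np.degrees(th).astype(int))
for c in((.525,.2175),(.526,.217)):
  for r in(.010,.012,.014): print('key top',r,samp("top",G["top"][1],c,th,r,.1).astype(int))
E
```

```text
deg [-29 -27 -24 -21 -18 -14 -12  -9  -6  -3   0   3   6   9  12  14  18  21
  24  27  29  33  36  39  42  45]
rot 0.024 [186 187 188 188 187 186 186 182 179 173 160 147 148 156 165 174 183 187
 187 185 185 184 179 172 168 166]
rot 0.028 [186 185 184 182 180 178 178 178 180 179 166 152 150 149 158 169 173 171
 171 176 177 176 174 174 176 179]
rot 0.032 [182 174 171 170 174 179 168 158 164 170 161 152 142 137 153 163 158 156
 161 167 172 176 168 165 170 175]
rot 0.036 [180 164 154 158 161 158 151 149 160 172 163 152 135 140 157 156 147 129
 127 148 158 150 147 156 166 174]
rot 0.039 [168 163 149 149 150 139 132 141 152 165 158 145 125 130 141 148 151 142
 141 148 154 153 146 153 165 171]
bore 0.012 [186 186 183 179 175 169 162 153 143 134 124 114 114 115 116 117 118 125
 134 142 150 157 162 164 166 168]
bore 0.014 [203 203 202 196 189 183 176 170 163 157 151 144 144 143 142 141 145 153
 162 171 182 186 191 192 194 197]
deg [-45 -40 -35 -29 -25 -20 -14 -10  -5   0   5  10  14  20  25  29  35  40
  45  50  55  59  65  70]
key top 0.01 [124 118 112 109 105  99  94  94  95  95  94  98 102 107 114 122 131 140
 149 157 163 167 170 172]
key top 0.012 [154 148 142 139 138 135 131 126 121 113 104 103 103 105 113 121 127 132
 142 152 161 167 168 168]
key top 0.014 [168 168 168 167 168 165 159 155 150 143 134 127 119 117 121 127 136 144
 148 150 159 164 166 166]
key top 0.01 [139 133 128 123 122 119 116 111 109 106 102  99 101 104 107 113 118 127
 137 146 155 163 166 169]
key top 0.012 [162 161 158 156 156 156 152 146 139 131 121 112 107 103 107 115 123 129
 134 141 151 160 166 168]
key top 0.014 [174 173 175 174 171 170 168 167 166 161 154 146 136 125 128 130 133 141
 148 151 152 160 164 166]
```

```bash
python3 - <<'E'
from h import *
s,_=np.load("pics/side4.npz").values();g=cv2.cvtColor(s,cv2.COLOR_BGR2GRAY)
t,_=np.load("pics/top4.npz").values();gt=cv2.cvtColor(t,cv2.COLOR_BGR2GRAY)
print('side cols 270..292');print(g[294:318,270:292])
print('top cols 125..143');print(gt[214:232,125:143])
for z in(.118,.11,.1,.09,.08,.066): print(z,np.round(proj("side",np.array([.525,.2175,z])),1),np.round(proj("top",np.array([.525,.2175,z])),1))
cv2.imwrite("pics/k.png",np.hstack([cv2.resize(s[290:320,266:296],(500,500),interpolation=cv2.INTER_NEAREST)]))
E
```

```text
side cols 270..292
[[ 91  96  99  96  97  98 100  96 115 195 233 228 220 164  98 101 105 101
  102 100  97  96]
 [ 94  93  96  96 100 103  98  98 127 170 193 201 192 146 112  98 100 101
  101 100 102 103]
 [ 94  95  96  94 100 100  98 111 137 141 148 151 155 135 125 107  98 101
  103 102  99 100]
 [ 95  98  94  99  99  99 105 139 144 144 144 144 147 144 146 131  98 101
  100 100 102  97]
 [ 91  95  97  98 100  95  99 118 153 151 153 153 154 146 127 107 100 102
  104 102 100 100]
 [ 94  98  97  98 100 100  93  86 117 128 137 136 140 136  90  80 104 105
  102 101 102 102]
 [ 95  98  99  99 100 102  97  79  86  98 105 102 105 102  75  82 105 106
  104 100  99  98]
 [ 92 101  99  99 101  99  95  81  88  95  95  94  93  86  80  82 105 103
  105 100  99  99]
 [ 93  95  98  97  94  76  71  66  92  93  95  96  96  91  83  86 103 102
  103  99 101  98]
 [ 95  98  93  99  90  53  42  49  85  94  98  96  93  88  80  87 118 110
  108 105  99  98]
 [ 93  94 104 113 103  39  30  46  78  97  97  97  95  91  81  90 118 113
  111 109 110 111]
 [101 109 107 116 102  33  31  47  81  95  99 100  93  87 
[... 2015 characters left out ...]
2 139 113 103  95  92  92  92  93 116 159 179 179 179]
 [175 175 174 174 173 169 147 104  90  88  90  91  91 127 166 178 178 177]
 [174 174 175 172 172 176 157 122 116 103  93 111 148 170 176 179 179 173]
 [175 176 176 176 178 180 173 168 167 166 166 169 174 178 179 179 175 158]
 [176 177 176 176 175 174 176 177 177 177 178 178 179 178 178 178 168 152]
 [176 175 176 175 175 168 167 178 178 177 177 177 177 178 177 168 145 156]
 [175 175 175 175 176 174 174 172 172 176 176 178 178 174 153 151 170 173]]
0.118 [279.9 293.4] [131. 222.]
0.11 [280.  296.5] [131.9 222.5]
0.1 [280.1 300.3] [133. 223.]
0.09 [280.2 304. ] [134.1 223.5]
0.08 [280.3 307.8] [135.1 224.1]
0.066 [280.4 313. ] [136.6 224.8]
```

View pics/k.png

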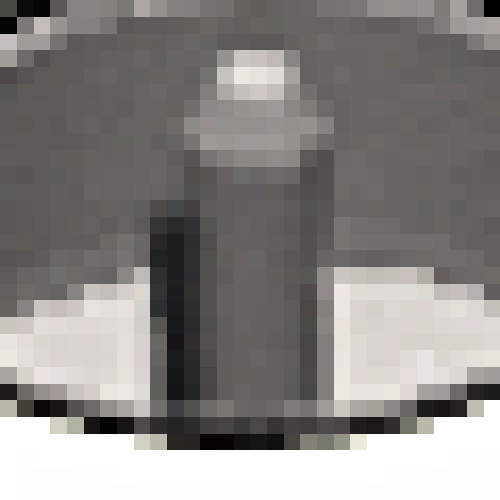

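Readings: the spindle axis is about (0.525, 0.2175) with its key at about 18°. The rotor is at (0.438, -0.331) with its keyway at about 8°. I'll grasp the rotor now.

```bash
python3 -m crank '[[[0,0,0],[0.004,-0.016,0],0.06],[[0,0,0],[0.010,-0.035,0],0.06],[[0,0,0],[0.010,-0.035,0],0.06],[[0,0,0],[0.010,-0.035,0],0.06],[[0,0,0],[0.010,-0.033,0],0.06],[[0,0,0],[0.004,-0.014,0],0.06],[[0,0,0],[0,0,-0.03],0.06],[[0,0,0],[0,0,-0.03],0.06],[[0,0,0],[0,0,-0.02],0.06],[[0,0,0],[0,0,0],0.06]]'; python3 -m crank '[[[0,0,0],[0,0,0],0.06]]'; python3 - <<'E'
from h import *
print(readout.sense()['joints'].round(2))
p,d=imaging.camera("side")
cv2.imwrite(f"pics/l.png",cv2.resize(p[160:260,280:380],None,fx=6,fy=6,interpolation=cv2.INTER_CUBIC))
E
```

```text
clock: 15.5
ee_pos: [0.4374, -0.3249, 0.1128]
ee_rot: [0.955, 0.298, -0.002, -0.003]
contact_force: [-1.6, 0.1, -0.2]
opening: 0.702
clock: 15.6
ee_pos: [0.4399, -0.3265, 0.1164]
ee_rot: [0.955, 0.297, 0.0, -0.0]
contact_force: [0.4, 0.6, 0.6]
opening: 0.707
[ 0.86  0.44 -0.34  1.69  0.16  1.04 -0.5 ]
```

View pics/l.png

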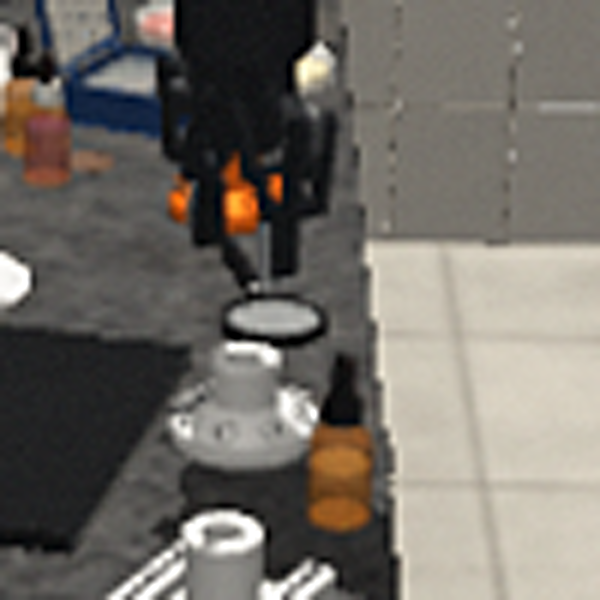

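```bash
python3 -m crank '[[[0,0,0],[-0.002,-0.005,-0.015],0.06],[[0,0,0],[0,0,-0.025],0.06],[[0,0,0],[0,0,-0.02],0.06],[[0,0,0],[0,0,-0.01],0.06],[[0,0,0],[0,0,-0.004],0.06],[[0,0,0],[0,0,0],0.06]]'; python3 -m crank '[[[0,0,0],[0,0,0],0.06]]'; python3 - <<'E'
from h import *
p,d=imaging.camera("side")
cv2.imwrite(f"pics/m.png",cv2.resize(p[180:260,290:370],None,fx=7,fy=7,interpolation=cv2.INTER_CUBIC))
E
```

```text
clock: 16.25
ee_pos: [0.4379, -0.3321, 0.043]
ee_rot: [0.955, 0.297, 0.0, 0.001]
contact_force: [0.2, 0.2, -0.2]
opening: 0.704
clock: 16.35
ee_pos: [0.4383, -0.3324, 0.0436]
ee_rot: [0.955, 0.297, 0.001, 0.001]
contact_force: [0.6, 0.6, 0.7]
opening: 0.703
```

View pics/m.png

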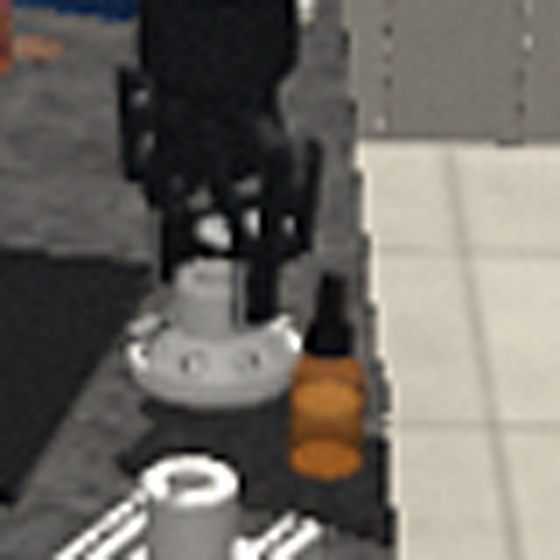

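```bash
python3 -m crank '[[[0,0,0],[0,0,-0.002],0.06],[[0,0,0],[0,0,0],0.05],[[0,0,0],[0,0,0],0.03],[[0,0,0],[0,0,0],0.02],[[0,0,0],[0,0,0],0.02]]'; python3 -m crank '[[[0,0,0],[0,0,0],0.02],[[0,0,0],[0,0,0.01],0.02],[[0,0,0],[0,0,0.03],0.02],[[0,0,0],[0,0,0.04],0.02],[[0,0,0],[0,0,0.04],0.02],[[0,0,0],[0,0,0.04],0.02],[[0,0,0],[0,0,0.02],0.02],[[0,0,0],[0,0,0],0.02]]'; python3 - <<'E'
from h import *
for n in("side","top"):
    p,d=imaging.camera(n);np.savez(f"pics/{n}5.npz",p=p,d=d)
    cv2.imwrite(f"pics/n_{n}.png",p)
p=np.load("pics/side5.npz")['p'];cv2.imwrite(f"pics/n.png",cv2.resize(p[140:240,290:390],None,fx=6,fy=6,interpolation=cv2.INTER_CUBIC))
E
```

```text
clock: 16.9
ee_pos: [0.4376, -0.332, 0.0408]
ee_rot: [0.955, 0.297, 0.0, 0.0]
contact_force: [0.4, 0.6, 3.9]
opening: 0.435
clock: 17.7
ee_pos: [0.4391, -0.3328, 0.2239]
ee_rot: [0.955, 0.297, 0.002, 0.003]
contact_force: [0.3, -0.3, -2.1]
opening: 0.437
```

View pics/n.png

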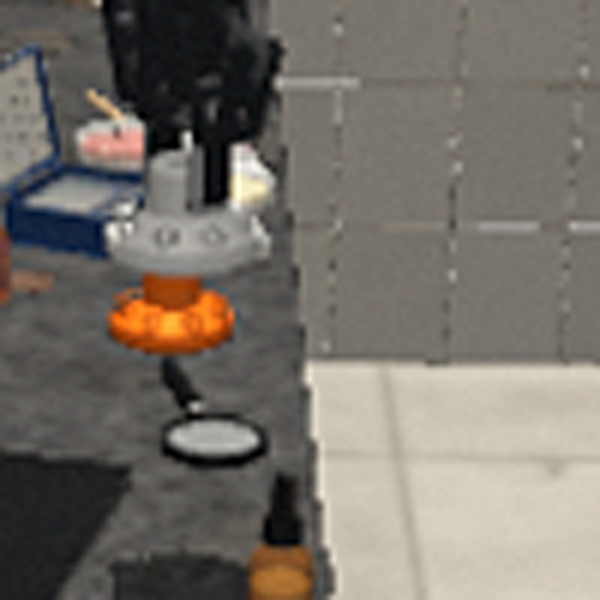

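View pics/n_top.png

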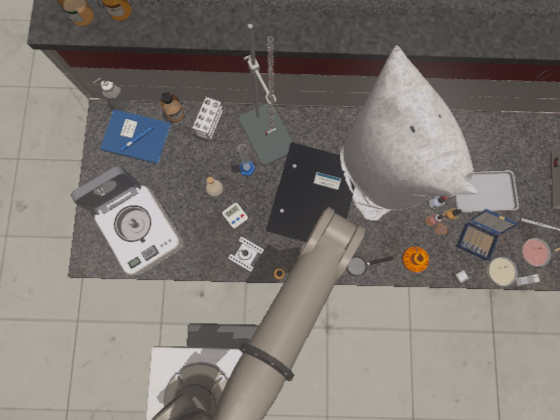

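The rotor is gripped level, at side crop (190,220). I'll carry it over the spindle, turning it +10° on the way.

```bash
python3 -m crank '[[[0,0,1],[0,0.02,0],0.02],[[0,0,1],[0.006,0.04,0],0.02],[[0,0,1],[0.006,0.04,0],0.02],[[0,0,1],[0.006,0.04,0],0.02],[[0,0,1],[0.006,0.04,0],0.02],[[0,0,1],[0.006,0.04,0],0.02],[[0,0,1],[0.006,0.04,0],0.02],[[0,0,1],[0.006,0.04,0],0.02],[[0,0,1],[0.006,0.04,0],0.02],[[0,0,1],[0.006,0.04,0],0.02]]';python3 -m crank '[[[0,0,0],[0.006,0.04,0],0.02],[[0,0,0],[0.006,0.04,0],0.02],[[0,0,0],[0.006,0.04,0],0.02],[[0,0,0],[0.006,0.03,0],0.02],[[0,0,0],[0.004,0.015,0],0.02],[[0,0,0],[0,0,0],0.02],[[0,0,0],[0,0,0],0.02]]'; python3 - <<'E'
from h import *
for n in("side","top"):
    p,d=imaging.camera(n);np.savez(f"pics/{n}6.npz",p=p,d=d)
p=np.load("pics/side6.npz")['p'];q=np.load("pics/top6.npz")['p'];f=lambda a:cv2.resize(a,None,fx=4,fy=4,interpolation=cv2.INTER_CUBIC)
cv2.imwrite("pics/o.png",np.hstack([f(p[220:340,220:320]),f(q[160:280,80:180])]))
print(readout.sense()['ee_pos'],readout.sense()['joints'].round(2))
E
```

```text
clock: 18.8
ee_pos: [0.4894, 0.0493, 0.2176]
ee_rot: [0.925, 0.379, -0.003, -0.001]
contact_force: [1.3, -0.5, -1.8]
opening: 0.438
clock: 19.5
ee_pos: [0.5181, 0.2121, 0.2179]
ee_rot: [0.925, 0.379, -0.003, 0.0]
contact_force: [-0.3, -0.8, -1.5]
opening: 0.436
[0.51889397 0.21094144 0.21886416] [ 0.05  0.42 -0.65  1.51  0.26  1.3  -1.43]
```

View pics/o.png

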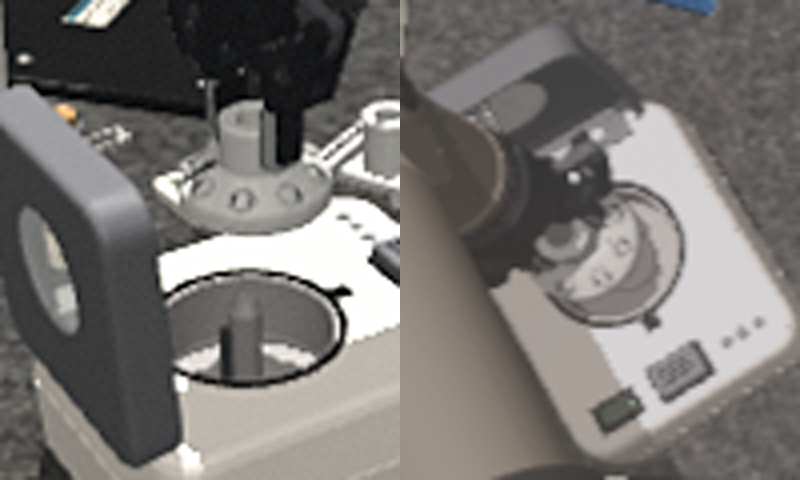

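```bash
python3 -m crank '[[[0,0,0],[0.004,0.003,-0.01],0.02],[[0,0,0],[0.0025,0.003,-0.015],0.02],[[0,0,0],[0,0,-0.015],0.02],[[0,0,0],[0,0,-0.01],0.02],[[0,0,0],[0,0,0],0.02],[[0,0,0],[0,0,0],0.02]]'; python3 - <<'E'
from h import *
for n in("side","top"):
    p,d=imaging.camera(n);np.savez(f"pics/{n}7.npz",p=p,d=d)
p=np.load("pics/side7.npz")['p'];q=np.load("pics/top7.npz")['p'];f=lambda a:cv2.resize(a,None,fx=4,fy=4,interpolation=cv2.INTER_CUBIC)
cv2.imwrite("pics/p.png",np.hstack([f(p[220:340,220:320]),f(q[160:280,80:180])]))
print(readout.sense()['ee_pos'])
E
```

```text
clock: 20.2
ee_pos: [0.5257, 0.2191, 0.17]
ee_rot: [0.926, 0.379, -0.0, -0.0]
contact_force: [-0.5, 0.3, -2.1]
opening: 0.433
[0.52624442 0.21948004 0.17100121]
```

View pics/p.png

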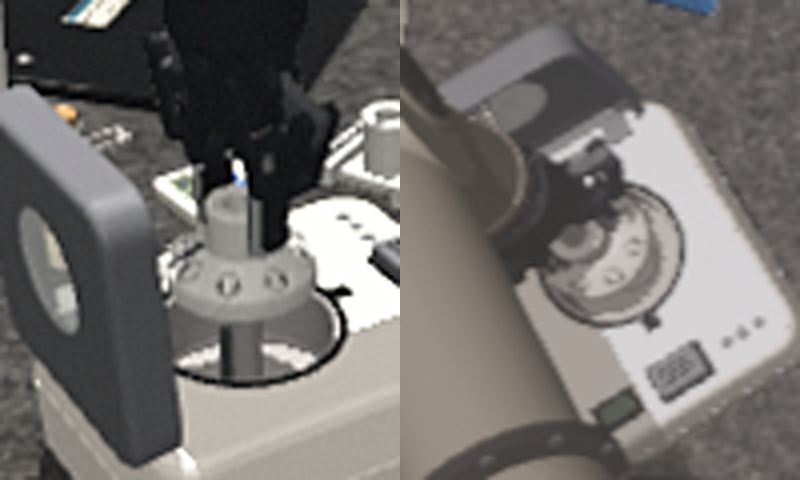

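```bash
python3 - <<'E'
from h import *
p,D=np.load("pics/side7.npz").values();W=cloud("side",D);g=cv2.cvtColor(p,cv2.COLOR_BGR2GRAY)
for z0 in(.13,.135,.14,.145):
    m=(abs(W[...,0]-.525)<.06)&(abs(W[...,1]-.23)<.06)&(abs(W[...,2]-z0)<.003);v,u=np.nonzero(m)
    P=W[m];print(z0,len(u),'u',u.min(),u.max(),(u.min()+u.max())/2,'x',P[:,0].min(),P[:,0].max(),'ymax',P[:,1].max())
print(g[290:318:3,255:305])
c=proj("side",np.array([.526,.2195,.145]));print('proj tcp',c)
E
```

```text
0.13 32 u 262 299 280.5 x 0.48254260451635606 0.5621591826454225 ymax 0.2599597349777148
0.135 93 u 262 299 280.5 x 0.48249038419593515 0.5621591826454225 ymax 0.26176533656198764
0.14 118 u 261 299 280.0 x 0.4824542089684174 0.5649003849312105 ymax 0.26258749940899717
0.145 208 u 261 298 279.5 x 0.4845242663080295 0.5649003849312105 ymax 0.26039152414467787
[[ 70  68  68  65  49 157 254 133 176 140 149 152 158 161 174 173 167 173
  170 135 111 195 187 171 124 177 180 180 179 178 166 119 118 169 161 122
   89 168 169 165 153 143 122  94 218 255 255 255 255 255]
 [ 70  70  70  70  66  61  54  67 131 135 142 150 156 166 171 169 174 176
  181 153 125 160 146 130 154 183 181 180 178 178 174 176 171 162 152 153
  157 148 135 130 123 119 124 159 159  67   0   3   9   6]
 [ 70  70  70  71  68  69 103 136  78  97 117 132 140 139 139 141 145 148
  154 155 148 150 156 158 153 151 156 152 150 149 149 143 140 137 139 137
  135 131 129 116 106  95  96  94  90  91 153 191  59  28]
 [ 70  69  69  68  69  68  64  82  89  91  91  94  91  93 100 110 116 123
  127 139 141 141 148 147 146 149 147 146 13
[... 704 characters left out ...]
 109]
 [ 70  69  68  68  70  69  69  71  73 115 193 182 174 170 170 158 105 109
  117 111  59  35  46  79 101 100 103 101  96  88  88 125 121 114 112 112
  111 122 194 243 236 192  96  40  24  96 169 188 193 190]
 [ 69  70  68  70  68  67  66  63  95 161 157 110  95  16   6  42  58  74
   84 107  63  54  62  91 108 106 109 110 108 104 103 106  90  86  71  50
   15  13  27  91 163 168 176 195 191 189 187 185 186 184]
 [ 68  69  64  70  69  69  67  63  72 133 199 188 188 187 190 194 196 198
  193 180 180 169 170 162 166 166 162 165 172 171 169 173 187 198 194 194
  191 188 186 187 186 185 184 188 185 186 186 187 187 187]]
proj tcp (np.float64(279.09596468838976), np.float64(283.4863250243806))
```

```bash
python3 - <<'E'
from h import *
from scipy.optimize import least_squares
p,D=np.load("pics/top7.npz").values();W=cloud("top",D)
cv2.imwrite("pics/q.png",cv2.resize(p[200:248,108:160],None,fx=11,fy=11,interpolation=cv2.INTER_CUBIC))
m=(abs(W[...,0]-.525)<.055)&(abs(W[...,1]-.2175)<.055)&(W[...,2]>.12)&(W[...,2]<.16)
P=W[m];print(len(P),P.min(0),P.max(0))
v,u=np.nonzero(m)
for r in range(v.min(),v.max()+1): print(r,u[v==r].min(),u[v==r].max(),end='; ')
print(readout.sense()['ee_pos'])
E
```

```text
342 [0.48545837 0.17639411 0.13114203] [0.5606431  0.2511226  0.15965966]
209 136 137; 210 133 138; 211 134 139; 212 135 140; 213 135 141; 214 135 141; 215 135 142; 216 124 142; 217 123 142; 218 123 143; 219 123 143; 220 123 143; 221 123 143; 222 131 143; 223 131 142; 224 130 142; 225 123 142; 226 123 141; 227 116 141; 228 116 140; 229 117 139; 230 118 138; 231 119 137; 232 121 136; 233 123 134; 234 126 131; [0.52624442 0.21948004 0.17100121]
```

View pics/q.png

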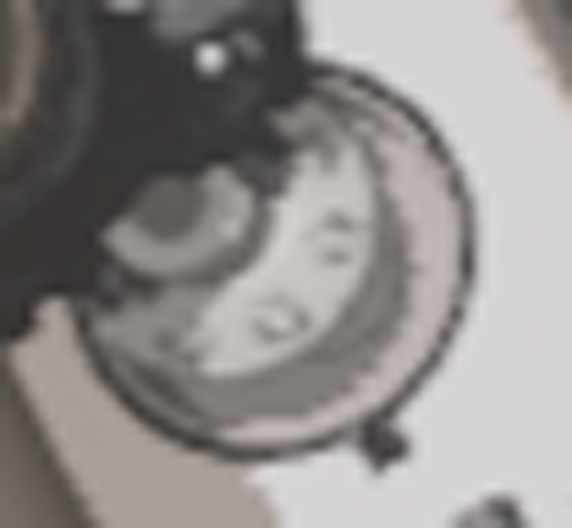

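```bash
python3 - <<'E'
from h import *
from scipy.optimize import least_squares
p,D=np.load("pics/top7.npz").values();W=cloud("top",D)
m=(abs(W[...,0]-.525)<.055)&(abs(W[...,1]-.2175)<.055)&(W[...,2]>.12)&(W[...,2]<.16)
v,u=np.nonzero(m);pts=[]
for r in range(213,231): pts.append((u[v==r].max()+.5,r))
for c in range(126,138): pts.append((c,v[u==c].max()+.5))
for z in(.130,.137,.144):
    P=np.array([onz("top",*q,z)[:2] for q in pts])
    f=least_squares(lambda c:np.hypot(*(P-c).T)-.042,[.525,.2175],loss='soft_l1',f_scale=.001);print(z,f.x,np.abs(f.fun).mean())
    f=least_squares(lambda c:np.hypot(*(P-c[:2]).T)-c[2],[.525,.2175,.042]);print('   free',f.x)
# rotor at rest same method
p,D=np.load("pics/top1.npz").values();W=cloud("top",D)
m=(abs(W[...,0]-.438)<.055)&(abs(W[...,1]+.3315)<.055)&(W[...,2]>.008)&(W[...,2]<.06)
v,u=np.nonzero(m);cc,_=cv2.findContours(m.astype(np.uint8),cv2.RETR_EXTERNAL,cv2.CHAIN_APPROX_NONE);c=max(cc,key=len).reshape(-1,2)
P=np.array([onz("top",*q,.012)[:2] for q in c]);f=least_squares(lambda c:np.hypot(*(P-c[:2]).T)-c[2],[.438,-.3315,.042]);print('rest',f.x)
# spindle cone, top view z=.118: bright pixels
t,D=np.load("pics/top4.npz").values();W=cloud("top",D);print(D[219:228,127:140].round(3))
E
```

```text
0.13 [0.52746414 0.21908415] 0.0006752211166193053
   free [0.52759895 0.21927674 0.04216736]
0.137 [0.52651519 0.21681214] 0.0006532567961710721
   free [0.52647928 0.21675283 0.04192289]
0.144 [0.52556667 0.21453934] 0.0006346113654371705
   free [0.52535961 0.21422893 0.04167841]
rest [ 0.43811024 -0.33221308  0.04061947]
[[1.288 1.292 1.295 1.291 1.292 1.253 1.256 1.262 1.283 1.285 1.288 1.29
  1.284]
 [1.293 1.289 1.287 1.232 1.234 1.235 1.237 1.26  1.269 1.282 1.285 1.286
  1.285]
 [1.283 1.287 1.238 1.23  1.227 1.235 1.237 1.241 1.251 1.28  1.285 1.288
  1.29 ]
 [1.289 1.292 1.227 1.231 1.229 1.228 1.232 1.24  1.243 1.253 1.267 1.287
  1.284]
 [1.292 1.29  1.239 1.228 1.232 1.233 1.238 1.237 1.243 1.251 1.264 1.272
  1.282]
 [1.289 1.287 1.287 1.235 1.229 1.238 1.234 1.241 1.247 1.256 1.262 1.272
  1.285]
 [1.286 1.29  1.284 1.282 1.236 1.24  1.242 1.252 1.253 1.258 1.265 1.27
  1.284]
 [1.289 1.293 1.279 1.277 1.28  1.282 1.261 1.253 1.259 1.268 1.273 1.278
  1.279]
 [1.285 1.289 1.285 1.286 1.279 1.279 1.279 1.284 1.28  1.278 1.273 1.281
  1.278]]
```

The side and top views both put the rotor about 2.5 mm too far in x and 1.5 mm too far in y. I'll correct that and lower it, watching the force.

```bash
python3 -m crank '[[[0,0,0],[-0.0025,-0.0015,0],0.02],[[0,0,0],[0,0,-0.006],0.02],[[0,0,0],[0,0,-0.005],0.02],[[0,0,0],[0,0,-0.003],0.02],[[0,0,0],[0,0,0],0.02]]';python3 -m crank '[[[0,0,0],[0,0,-0.003],0.02],[[0,0,0],[0,0,-0.003],0.02],[[0,0,0],[0,0,0],0.02]]'
```

```text
clock: 20.8
ee_pos: [0.5228, 0.2174, 0.1554]
ee_rot: [0.926, 0.379, -0.001, 0.0]
contact_force: [-0.4, -0.1, -2.0]
opening: 0.436
clock: 21.1
ee_pos: [0.5234, 0.218, 0.15]
ee_rot: [0.925, 0.379, 0.0, -0.0]
contact_force: [0.6, 0.4, -2.4]
opening: 0.434
```

```bash
python3 -m crank '[[[0,0,0],[0,0,-0.003],0.02],[[0,0,0],[0,0,-0.003],0.02],[[0,0,0],[0,0,0],0.02]]';python3 -m crank '[[[0,0,0],[0,0,-0.002],0.02],[[0,0,0],[0,0,-0.002],0.02],[[0,0,0],[0,0,0],0.02]]';python3 -m crank '[[[0,0,0],[0,0,-0.002],0.02],[[0,0,0],[0,0,-0.002],0.02],[[0,0,0],[0,0,0],0.02]]'
```

```text
clock: 21.4
ee_pos: [0.5235, 0.2181, 0.144]
ee_rot: [0.925, 0.379, 0.0, -0.0]
contact_force: [1.5, 1.4, -3.8]
opening: 0.434
clock: 21.7
ee_pos: [0.5235, 0.218, 0.1402]
ee_rot: [0.925, 0.379, 0.0, -0.0]
contact_force: [1.3, 1.6, -2.8]
opening: 0.434
clock: 22.0
ee_pos: [0.5235, 0.218, 0.1362]
ee_rot: [0.926, 0.379, 0.0, -0.0]
contact_force: [1.6, 2.8, -2.4]
opening: 0.438
```

```bash
python3 -m crank '[[[0,0,0],[0.0005,0.0007,-0.003],0.02],[[0,0,0],[0,0,-0.003],0.02],[[0,0,0],[0,0,0],0.02]]';python3 -m crank '[[[0,0,0],[0,0,-0.004],0.02],[[0,0,0],[0,0,-0.004],0.02],[[0,0,0],[0,0,0],0.02]]';python3 -m crank '[[[0,0,0],[0,0,-0.004],0.02],[[0,0,0],[0,0,-0.004],0.02],[[0,0,0],[0,0,0],0.02]]'
```

```text
clock: 22.3
ee_pos: [0.5236, 0.2182, 0.1296]
ee_rot: [0.926, 0.379, -0.0, -0.0]
contact_force: [1.2, 0.6, -4.0]
opening: 0.435
clock: 22.6
ee_pos: [0.5236, 0.2182, 0.1215]
ee_rot: [0.926, 0.379, -0.0, -0.0]
contact_force: [0.8, 1.1, -2.7]
opening: 0.434
clock: 22.9
ee_pos: [0.5236, 0.2183, 0.1136]
ee_rot: [0.926, 0.379, -0.0, -0.0]
contact_force: [0.1, 1.5, -2.8]
opening: 0.435
```

```bash
python3 -m crank '[[[0,0,0],[0,0,-0.003],0.02],[[0,0,0],[0,0,-0.002],0.02],[[0,0,0],[0,0,0],0.02]]';python3 -m crank '[[[0,0,0],[0,0,-0.001],0.02],[[0,0,0],[0,0,0],0.02]]';python3 -m crank '[[[0,0,0],[0,0,-0.001],0.02],[[0,0,0],[0,0,0],0.02]]'
```

```text
clock: 23.2
ee_pos: [0.5236, 0.2183, 0.1089]
ee_rot: [0.926, 0.379, -0.0, 0.0]
contact_force: [1.7, 0.9, -3.1]
opening: 0.436
clock: 23.4
ee_pos: [0.5236, 0.2183, 0.1082]
ee_rot: [0.926, 0.379, -0.0, 0.0]
contact_force: [0.8, 0.8, -2.8]
opening: 0.433
clock: 23.6
ee_pos: [0.5237, 0.2183, 0.1072]
ee_rot: [0.926, 0.379, -0.0, 0.0]
contact_force: [0.4, -0.0, -3.7]
opening: 0.438
```

```bash
python3 -m crank '[[[0,0,0],[0,0,-0.001],0.02],[[0,0,0],[0,0,0],0.02]]';python3 -m crank '[[[0,0,0],[0,0,-0.001],0.02],[[0,0,0],[0,0,0],0.02]]'
```

```text
clock: 23.8
ee_pos: [0.5238, 0.2182, 0.1068]
ee_rot: [0.926, 0.379, -0.0, 0.0]
contact_force: [-1.6, -1.2, 2.8]
opening: 0.435
clock: 24.0
ee_pos: [0.5237, 0.2183, 0.1068]
ee_rot: [0.926, 0.379, 0.0, 0.0]
contact_force: [-3.5, -2.1, 6.5]
opening: 0.436
```

The rotor sits at TCP z 0.1068 with the contact force rising to +6.5 N, so it is seated. I'll release it and rise.

```bash
python3 -m crank '[[[0,0,0],[0,0,0.001],0.02],[[0,0,0],[0,0,0],0.042],[[0,0,0],[0,0,0],0.052],[[0,0,0],[0,0,0],0.054],[[0,0,0],[0,0,0.005],0.054],[[0,0,0],[0,0,0.02],0.054],[[0,0,0],[0,0,0.03],0.054],[[0,0,0],[-0.01,-0.02,0.03],0.054],[[0,0,0],[-0.02,-0.04,0.03],0.03],[[0,0,0],[-0.02,-0.04,0.03],0]]';python3 -m crank '[[[0,0,0],[-0.02,-0.04,0.02],0],[[0,0,0],[0,-0.04,0.0],0],[[0,0,0],[0,-0.02,0.0],0]]'; python3 - <<'E'
from h import *
for n in("side","top"):
    p,d=imaging.camera(n);np.savez(f"pics/{n}8.npz",p=p,d=d)
p=np.load("pics/side8.npz")['p'];q=np.load("pics/top8.npz")['p'];f=lambda a:cv2.resize(a,None,fx=4,fy=4,interpolation=cv2.INTER_CUBIC)
cv2.imwrite("pics/r.png",np.hstack([f(p[220:340,220:320]),f(q[160:280,80:180])]))
print(readout.sense()['ee_pos'],readout.sense()['joints'].round(2))
W=cloud("side",np.load("pics/side8.npz")['d']);m=(abs(W[...,0]-.525)<.025)&(abs(W[...,1]-.2175)<.025)&(W[...,2]>.10);print('collar top z',np.percentile(W[m][:,2],[50,80,95]))
W=cloud("top",np.load("pics/top8.npz")['d']);m=(abs(W[...,0]-.525)<.025)&(abs(W[...,1]-.2175)<.025)&(W[...,2]>.10);print('collar top z',np.percentile(W[m][:,2],[50,80,95]) if m.any() else 0)
E
```

```text
clock: 25.0
ee_pos: [0.4761, 0.1239, 0.2483]
ee_rot: [0.925, 0.38, 0.0, -0.0]
contact_force: [1.1, -1.5, -0.2]
opening: 0.306
clock: 25.3
ee_pos: [0.4567, 0.0198, 0.2684]
ee_rot: [0.927, 0.376, 0.001, 0.002]
contact_force: [1.0, 0.0, -1.5]
opening: -0.0
[0.45677586 0.01975355 0.26744225] [ 0.45  0.15 -0.6   1.69  0.09  1.33 -0.97]
collar top z [0.11400247 0.1162933  0.11795464]
collar top z 0
```

View pics/r.png

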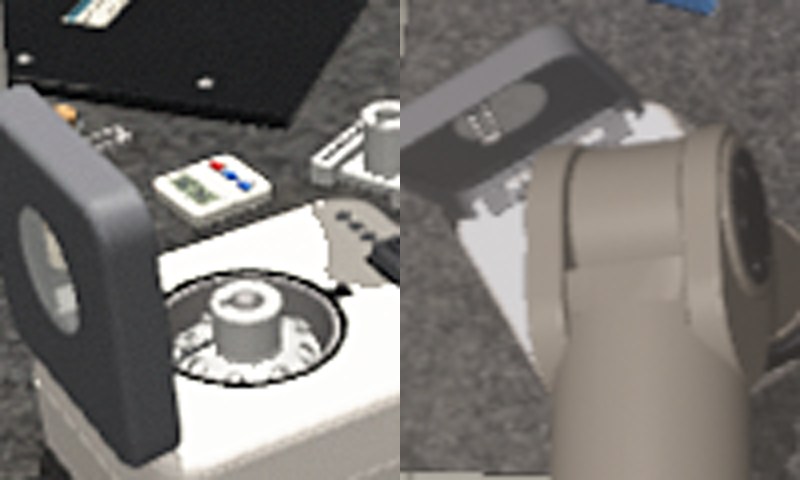

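The rotor is home: the collar top is at about 0.116, against 66 + 50 mm from the text. The timer is visible face up at side crop (213,185). Next I'll go over and behind the open lid with the gripper shut.

```bash
python3 -m crank '[[[0,0,-1],[0.005,0.010,0.015],0],[[0,0,-1],[0.019,0.028,0.015],0],[[0,0,-1],[0.019,0.028,0.005],0],[[0,0,-1],[0.019,0.028,0],0],[[0,0,-1],[0.019,0.028,0],0],[[0,0,-1],[0.019,0.028,0],0],[[0,0,-1],[0.019,0.028,0],0],[[0,0,-1],[0.019,0.028,0],0],[[0,0,-1],[0.019,0.028,0],0],[[0,0,-1],[0.019,0.028,0],0]]';python3 -m crank '[[[0,0,0],[0.016,0.021,0],0],[[0,0,0],[0,0,0],0],[[0,0,0],[0,0,0],0]]'; python3 - <<'E'
from h import *
for n in("side",):
    p,d=imaging.camera(n);cv2.imwrite("pics/s.png",p)
s=readout.sense();e=s['ee_pos'];a=np.radians(34.5);d=e[:2]-[.525,.2175];print(e,s['joints'].round(2),"x' y'",d@[np.cos(a),np.sin(a)],d@[-np.sin(a),np.cos(a)])
E
```

```text
clock: 26.4
ee_pos: [0.6324, 0.2892, 0.3018]
ee_rot: [0.955, 0.297, -0.0, -0.001]
contact_force: [1.2, -1.1, 0.2]
opening: -0.003
clock: 26.7
ee_pos: [0.6476, 0.3092, 0.3009]
ee_rot: [0.955, 0.298, -0.001, -0.001]
contact_force: [0.2, -0.2, 0.1]
opening: -0.0
[0.64795256 0.3079036  0.30187063] [-0.24  0.74 -0.58  0.77  0.38  1.7  -1.61] x' y' 0.1525335857965677 0.004862879017650102
```

View pics/s.png

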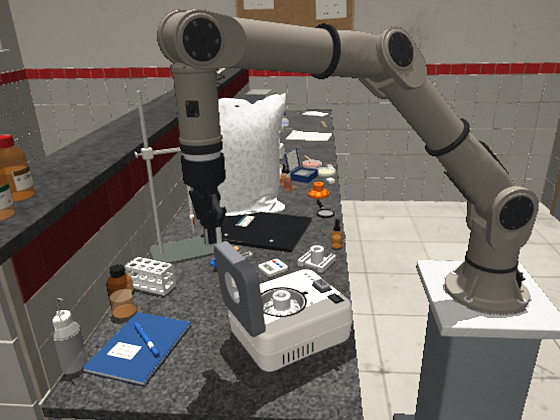

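```bash
python3 -m crank '[[[0,0,0],[0.001,-0.001,-0.02],0],[[0,0,0],[0.001,-0.002,-0.025],0],[[0,0,0],[0,0,-0.02],0],[[0,0,0],[0,0,0],0]]'; python3 -m crank '[[[0,0,0],[-0.008,-0.0057,0],0],[[0,0,0],[-0.008,-0.0057,0],0],[[0,0,0],[0,0,0],0]]'; python3 - <<'E'
from h import *
for n in("side",):
    p,d=imaging.camera(n);cv2.imwrite("pics/t.png",cv2.resize(p[160:340,160:360],None,fx=3,fy=3))
s=readout.sense();e=s['ee_pos'];a=np.radians(34.5);d=e[:2]-[.525,.2175];print(e,"x' y'",d@[np.cos(a),np.sin(a)],d@[-np.sin(a),np.cos(a)])
E
```

```text
clock: 27.15
ee_pos: [0.6492, 0.3014, 0.2344]
ee_rot: [0.955, 0.296, -0.003, 0.001]
contact_force: [0.6, -0.3, -0.9]
opening: -0.0
clock: 27.45
ee_pos: [0.6347, 0.292, 0.2399]
ee_rot: [0.955, 0.296, 0.002, 0.0]
contact_force: [1.6, 0.2, 0.2]
opening: -0.0
[0.63507716 0.29225108 0.23950426] x' y' 0.13305694591975206 -0.0007440661555511237
```

View pics/t.png

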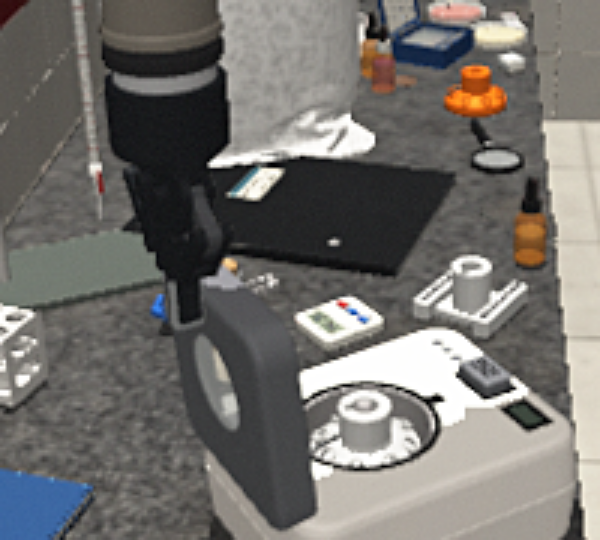

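```bash
python3 -m crank '[[[0,0,0],[-0.0072,-0.005,0.001],0],[[0,0,0],[-0.0072,-0.005,0.001],0],[[0,0,0],[-0.0072,-0.005,0.001],0],[[0,0,0],[-0.0072,-0.005,0],0],[[0,0,0],[-0.0092,-0.0063,0],0],[[0,0,0],[-0.0092,-0.0063,0],0],[[0,0,0],[-0.009,-0.0062,-0.002],0],[[0,0,0],[-0.009,-0.0062,-0.0025],0],[[0,0,0],[-0.0086,-0.006,-0.004],0],[[0,0,0],[-0.0086,-0.006,-0.004],0]]'; python3 - <<'E'
from h import *
for n in("side",):
    p,d=imaging.camera(n);cv2.imwrite("pics/u.png",cv2.resize(p[160:340,160:360],None,fx=3,fy=3))
s=readout.sense();e=s['ee_pos'];a=np.radians(34.5);d=e[:2]-[.525,.2175];print(e,s['contact_force'],"x' y'",d@[np.cos(a),np.sin(a)],d@[-np.sin(a),np.cos(a)])
E
```

```text
clock: 28.5
ee_pos: [0.5534, 0.2367, 0.2298]
ee_rot: [0.955, 0.297, 0.003, -0.001]
contact_force: [2.3, 0.7, -0.0]
opening: 0.005
[0.55165658 0.23530747 0.22885733] [-1.92570282 -0.32804292  0.68067428] x' y' 0.03205464286722339 -0.00042285091399377157
```

View pics/u.png

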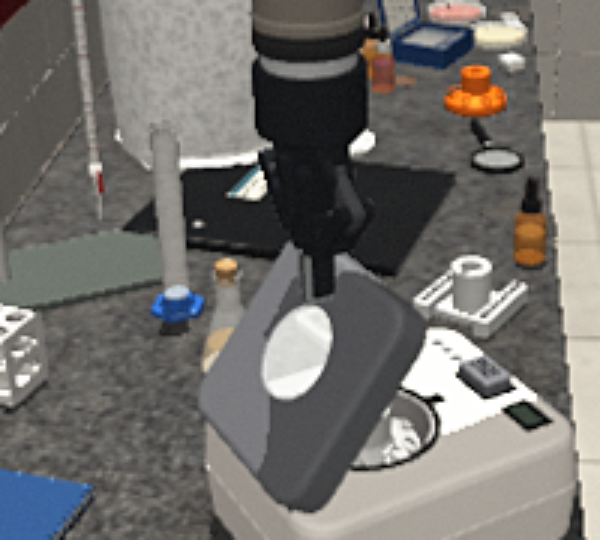

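```bash
python3 -m crank '[[[0,0,0],[-0.0079,-0.0054,-0.0058],0],[[0,0,0],[-0.0079,-0.0054,-0.0058],0],[[0,0,0],[-0.007,-0.0048,-0.0074],0],[[0,0,0],[-0.007,-0.0048,-0.0074],0],[[0,0,0],[-0.0058,-0.004,-0.0087],0],[[0,0,0],[-0.0058,-0.004,-0.0087],0],[[0,0,0],[-0.0045,-0.0031,-0.0098],0],[[0,0,0],[-0.0045,-0.0031,-0.0098],0],[[0,0,0],[-0.0034,-0.0023,-0.0104],0],[[0,0,0],[0,0,0],0]]';  python3 - <<'E'
from h import *
for n in("side",):
    p,d=imaging.camera(n);cv2.imwrite("pics/v.png",cv2.resize(p[160:340,160:360],None,fx=3,fy=3))
s=readout.sense();e=s['ee_pos'];a=np.radians(34.5);d=e[:2]-[.525,.2175];print(e,s['contact_force'],"x' y'",d@[np.cos(a),np.sin(a)],d@[-np.sin(a),np.cos(a)])
E
```

```text
clock: 29.55
ee_pos: [0.4989, 0.199, 0.1535]
ee_rot: [0.955, 0.297, 0.001, -0.0]
contact_force: [0.4, 1.0, 0.4]
opening: -0.001
[0.49886056 0.19905533 0.15343753] [1.82764769 0.21761635 1.33404245] x' y' -0.03198937612114479 -0.0003951966653295436
```

View pics/v.png

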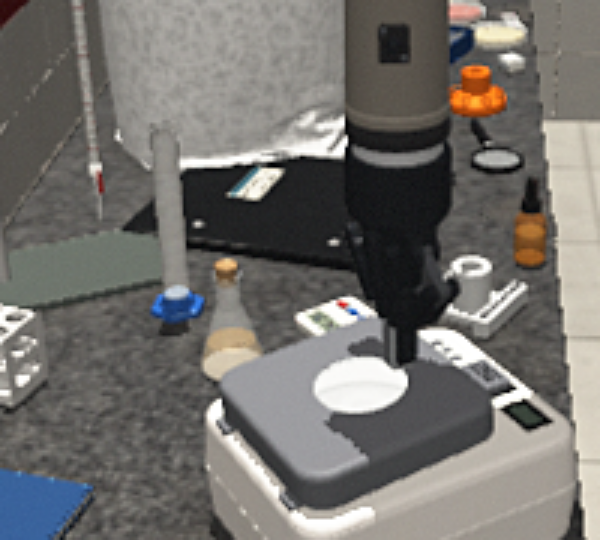

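```bash
python3 -m crank '[[[0,0,0],[-0.002,-0.0015,-0.004],0],[[0,0,0],[-0.001,-0.0005,-0.003],0],[[0,0,0],[0,0,0],0]]';python3 -m crank '[[[0,0,0],[0,0,-0.002],0],[[0,0,0],[0,0,0],0]]';python3 -m crank '[[[0,0,0],[0,0,-0.0015],0],[[0,0,0],[0,0,0],0]]'
```

```text
clock: 29.9
ee_pos: [0.4952, 0.1967, 0.1462]
ee_rot: [0.955, 0.297, -0.0, -0.0]
contact_force: [0.8, 0.5, 1.6]
opening: -0.002
clock: 30.1
ee_pos: [0.4948, 0.1964, 0.144]
ee_rot: [0.955, 0.297, -0.001, 0.0]
contact_force: [-0.5, -0.2, 2.3]
opening: -0.002
clock: 30.3
ee_pos: [0.4945, 0.1962, 0.1426]
ee_rot: [0.955, 0.297, -0.001, 0.0]
contact_force: [-1.8, -0.8, 2.7]
opening: 0.0
```

```bash
python3 -m crank '[[[0,0,0],[0,0,-0.001],0],[[0,0,0],[0,0,0],0]]';python3 -m crank '[[[0,0,0],[0,0,-0.001],0],[[0,0,0],[0,0,0],0]]';python3 -m crank '[[[0,0,0],[0,0,-0.001],0],[[0,0,0],[0,0,0],0]]'
```

```text
clock: 30.5
ee_pos: [0.4949, 0.1965, 0.1419]
ee_rot: [0.955, 0.297, -0.001, 0.0]
contact_force: [-2.7, -1.7, 2.5]
opening: 0.0
clock: 30.7
ee_pos: [0.4951, 0.1966, 0.1414]
ee_rot: [0.955, 0.297, -0.0, 0.0]
contact_force: [-2.5, -1.9, 5.5]
opening: -0.001
clock: 30.9
ee_pos: [0.495, 0.1965, 0.1409]
ee_rot: [0.955, 0.297, -0.0, 0.0]
contact_force: [-3.9, -2.3, 8.0]
opening: -0.004
```

```bash
python3 -m crank '[[[0,0,0],[0,0,-0.002],0],[[0,0,0],[0,0,0],0],[[0,0,0],[0,0,0],0]]';python3 -m crank '[[[0,0,0],[0,0,0.004],0],[[0,0,0],[0,0,0.004],0],[[0,0,0],[0,0,0],0]]';python3 -m crank '[[[0,0,0],[0,0,0.005],0],[[0,0,0],[0,0,0],0]]'; python3 - <<'E'
from h import *
p,d=imaging.camera("side");cv2.imwrite("pics/w.png",cv2.resize(p[200:340,200:360],None,fx=4,fy=4))
E
```

```text
clock: 31.2
ee_pos: [0.4949, 0.1964, 0.14]
ee_rot: [0.955, 0.297, -0.001, 0.001]
contact_force: [-6.2, -3.6, 13.6]
opening: -0.001
clock: 31.5
ee_pos: [0.4963, 0.1974, 0.1467]
ee_rot: [0.955, 0.297, 0.001, -0.0]
contact_force: [1.2, -0.1, -0.6]
opening: 0.001
clock: 31.7
ee_pos: [0.4958, 0.1971, 0.1515]
ee_rot: [0.955, 0.297, 0.0, -0.0]
contact_force: [-0.4, 0.2, 0.1]
opening: 0.0
```

View pics/w.png

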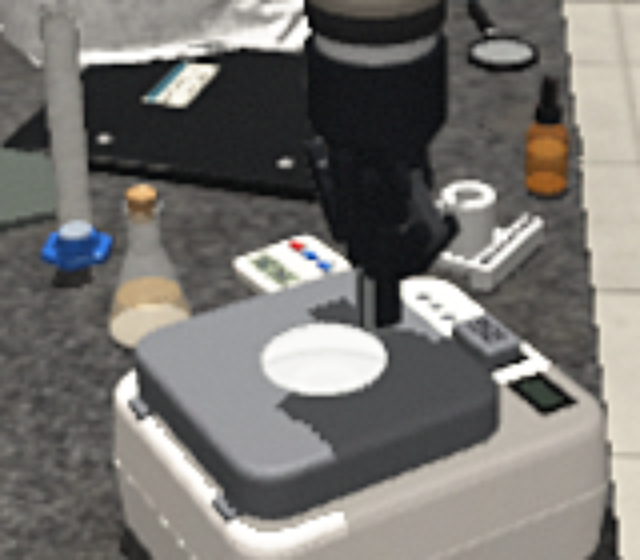

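The force fell to zero as I lifted, and the lid did not follow. I'll raise the arm clear and check everything.

```bash
python3 -m crank '[[[0,0,0],[-0.005,-0.01,0.03],0],[[0,0,0],[-0.01,-0.03,0.03],0],[[0,0,0],[-0.02,-0.04,0.03],0],[[0,0,0],[-0.02,-0.04,0.02],0],[[0,0,0],[-0.02,-0.04,0],0],[[0,0,0],[-0.01,-0.04,0],0],[[0,0,0],[0,-0.04,0],0],[[0,0,0],[0,-0.04,0],0],[[0,0,0],[0,-0.02,0],0],[[0,0,0],[0,0,0],0]]'; python3 -m crank '[[[0,0,0],[0,-0.03,0],0],[[0,0,0],[0,-0.04,0],0],[[0,0,0],[0,-0.02,0],0],[[0,0,0],[0,0,0],0],[[0,0,0],[0,0,0],0]]';python3 - <<'E'
from h import *
I={}
for n in("side","top"):
    p,d=imaging.camera(n);np.savez(f"pics/{n}9.npz",p=p,d=d);cv2.imwrite(f"pics/x_{n}.png",p);I[n]=cloud(n,d)
    q=np.load(f"pics/{n}1.npz");W0=cloud(n,q['d']);W=I[n]
    X,Y,Z=np.moveaxis(W,-1,0)
    m=(abs(X-.525)<.05)&(abs(Y-.2175)<.05)&(Z>.1)
    A=np.c_[W[m][:,:2],np.ones(m.sum())];c=np.linalg.lstsq(A,W[m][:,2],rcond=None)[0]
    print(n,'lid z',np.median(Z[m]),'slope',c[:2],m.sum())
    m=(abs(X-.573)<.045)&(abs(Y+.085)<.045)&(Z>.008)&(Z<.03);print('  timer z',np.median(Z[m]),m.sum(),'ctr',W[m].mean(0).round(3))
    for nm,c0 in dict(strip=(.452,-.128),cyl=(.723,-.115),flask=(.654,-.02),drop=(.386,-.237)).items():
        f=lambda V:V[(abs(V[...,0]-c0[0])<.06)&(abs(V[...,1]-c0[1])<.06)&(V[...,2]>.015)&(V[...,2]<.21)].mean(0).round(3)
        print('  ',nm,f(W0),f(W))
E
```

```text
clock: 32.75
ee_pos: [0.4113, -0.1042, 0.2586]
ee_rot: [0.956, 0.293, -0.0, 0.0]
contact_force: [-0.9, -0.4, -1.0]
opening: 0.002
clock: 33.25
ee_pos: [0.4122, -0.1885, 0.2588]
ee_rot: [0.955, 0.297, 0.0, -0.001]
contact_force: [-0.1, 0.9, -0.6]
opening: 0.0
side lid z 0.1313614806471487 slope [-0.00374839 -0.00480635] 1157
  timer z 0.01342157010314298 237 ctr [ 0.575 -0.083  0.013]
   strip [ 0.445 -0.116  0.029] [ 0.445 -0.116  0.029]
   cyl [ 0.736 -0.108  0.112] [ 0.736 -0.109  0.111]
   flask [0.663 0.001 0.054] [0.663 0.001 0.055]
   drop [ 0.387 -0.229  0.047] [ 0.385 -0.226  0.048]
top lid z 0.1314036912543155 slope [-0.00449817 -0.00615382] 1100
  timer z 0.013304361589800877 333 ctr [ 0.576 -0.082  0.013]
   strip [ 0.449 -0.127  0.027] [nan nan nan]
   cyl [ 0.739 -0.119  0.125] [ 0.739 -0.119  0.123]
   flask [ 0.661 -0.016  0.056] [ 0.66  -0.016  0.055]
   drop [ 0.39  -0.239  0.058] [ 0.387 -0.236  0.061]<stdin>:12: RuntimeWarning: Mean of empty slice.
  ret = um.true_divide(
```

View pics/x_side.png

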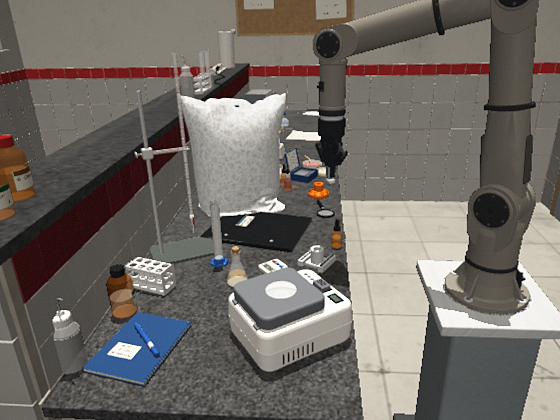

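View pics/x_top.png

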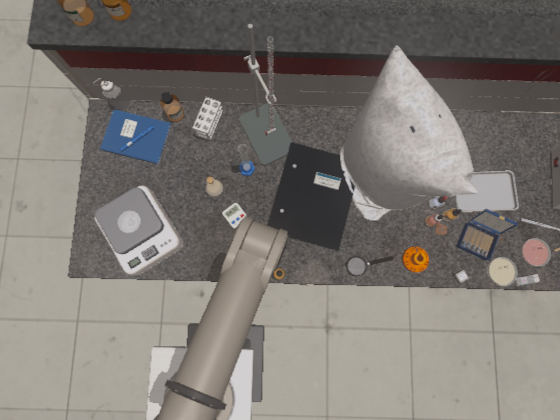

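The lid at top (130,222) has stayed shut for 1.5 s: its top is at 0.1314 m and its slope is about 0.007. The timer at (235,215) lies face up, and the bystanders stand where they were. I'll hand the job in.

```bash
python3 - <<'E'
from plant import env
print(env.finish_job())
E
```

```text
the job is handed in; nothing more can be done
None
```

The centrifuge is ready to run, and I handed the job in at about 33 s of the 72 s; the hand-in reports no verdict.

**What I did**
- I laid the timer face up on the bench at about (0.575, -0.083).
- I pressed the release key; the first press was too shallow and the lid stayed shut, so I went back and pressed deeper. The lid then sprang fully open with the arm clear of it.
- I gripped the tube rotor by its collar, turned it +10° to match the key, and lowered it onto the spindle.
- I pushed the lid shut from behind until it latched.

**What the last checks showed**
- **Rotor:** it stopped at the expected height with the force rising to 6.5 N. The side view then put the collar top at about 0.116 m, which is the seat height plus 50 mm. I could not see it again once the lid was shut.
- **Lid:** its top is at 0.1314 m with a slope of about 0.007, and it had stayed shut for about 1.5 s after I let go.
- **Timer:** its top is at 0.013 m, level and face up.
- **Bystanders:** all four show within about 4 mm of their starting places. The final top view of the strip rotor was hidden by the arm, so that one rests on the side view alone.

**Readings that disagreed**
- The side and top cameras differed by 2 to 4 mm on the spindle position. I corrected for this by comparing the rotor with the shaft directly, and the fit went smoothly.

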